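Put the coarse chip-cutter grid away in the bolted blade case

ROBOT

A 6-joint arm with a two-finger parallel gripper is mounted at the origin on a cart in front of the work surface, level with it; the furniture and walls round the work are solid. World frame = base frame: x ahead of the robot, y to its left, z up, the work surface at z = 0. Lengths are in m, angles in rad, forces in N, time in s.
With the tool pointing down it reaches from about 0.35 to 0.8 m from the base axis. Payload 7.3 kg.
Tool frame: the origin (TCP) lies between the finger pads; the fingertips stand 8 mm ahead of it and the grasp point (between the pads) lies 11 mm behind it; z points along the fingers, y is the line along which they close (so a half turn about z gives the same grasp; the last joint's range is limited). The gripper opens to 85 mm and grips with 20 to 120 N. Pads are 22 mm wide; open, the fingers measure 114 mm over their backs; the gripper's body (76 mm by 85 mm) begins 54 mm behind the grasp point. The pads swing forward as they close: fully open they stand 13 mm farther back than shut.
Start: joints at [-1.248, 0.342, 1.524, -0, 1.275, -0.146], TCP at [0.237, -0.468, 0.239] pointing down, gripper open.
Joint ranges: [-2.53, 2.53], [-0.77, 2.02], [0.04, 2.7], [-1, 4.14], [0.28, 2.66], [-3.11, 3.11]. Speed limits (rad/s): [2.57, 2.57, 3.14, 3.14, 3.14, 3.14].

INTERFACE

Orientations are given as a unit quaternion [w, x, y, z].
In Python, from cell import arm gives the robot as it stands.
- The arm moves only by the tool servo_tool, never from a script. Its argument "steps" is a list of rows, each an object of numbers: "ax", "ay", "az": the turn, a rotation vector about the tool's x, y, z in rad; "dx", "dy", "dz": the shift along the tool's x, y, z in m; "jaw": the closure in counts, from 0 (fully open) to 255 (shut). In form: [{"ax": .., "ay": .., "az": .., "dx": .., "dy": .., "dz": .., "jaw": ..}, ...]. A call has 1 to 5 rows; each row shifts and turns the commanded pose from where the row before left it, along the tool's axes as they then stand; what a row does not reach is not made up. A row lasts 1/10 s, in which the tool goes at most 50 mm and 8.59 degrees, less where a joint would pass 70% of its speed; a pose out of reach is approached as far as the arm can. A call with a gripper value outside its range is refused whole. The fingers move at their own pace and stop on an object; the grip force is fixed at half the most. Time passes only in rows, so rows that do not move let the fingers close. It gives the time, the measured TCP pose, the force, the opening and the grip force at its end, in the units of the state.
- arm.get_state(): the state, without advancing time (a new reading comes with each control period).
- arm.read_camera(name): name is "side" or "top"; returns a dict with "image" (384x512x3 uint8, red, green, blue), "fx", "fy", "cx", "cy" (pixels), "eye" and "attitude" of the camera in the world. Camera axes: x right, y down, z forward; pixel columns grow to the right and rows downward; lengths in m; the calibration is good to about 2 mm. A picture is of the moment at which its call begins. There is no depth.
- arm.job_done(): hands the job in; it is judged then, once.
The state is a dict: "clock": time; "joint_positions": joint angles; "joint_velocities": joint speeds; "tau": joint torques, N m; "tcp_pos": TCP position; "eef_rot": TCP orientation; "wrist_force": force on the tool from outside, world axes, zero at the start; "moment": the same for the moment, N m; "opening": finger opening in m; "gripper_force": force on a finger pad.
Only numpy, scipy, OpenCV 4.12 (cv2) and the standard library are available. Lean on these libraries where they do the work, as an engineer would, in place of code of your own. Each camera call takes 0.05 s, during which the arm holds its last target. There are 200 camera calls.

TASK

We are changing over to thin fries, so put the coarse chip-cutter grid (the one with the few large openings) away in the blade case: swing the keeper well out of the way of the bolt, draw the bolt right back, raise the lid until it stands nearly upright, lay the grid, knife edges down, fully home in the rectangular pocket without dropping it, and let it go. Then close the lid completely over it, but leave it unbolted, because the round wedge cutter still has to come back from the wash. Leave the fine grid where it stands and knock nothing over.

Things in the scene. Friction and masses are not known exactly. Their poses are not given: they have to be found in the camera images.
- case: Fixed stainless blade case, 190 mm deep (x) by 260 wide (y); origin: centre of its underside, front faces -x. The front 47 mm is a fixed deck, 62 mm high, with bolt and keeper; the lid covers the rest. Inside, a grey insert, its top 47 mm up (15 below the rim): a rectangular pocket on the left (+y), an empty round one (92 mm, its cutter is elsewhere) on the right.
- keeper (a joint): Swing keeper: flat dark steel arm, 14 mm wide, 76 long, 83 to 91 mm above the table, on an upright pivot at the deck's left end. 0 (to 0.06 at the start): points to the case's -y, nose against the bolt's knob, so the bolt is blocked. Grows to 1.5 rad as the nose swings forward (case -x) over the front edge; free from 0.5, well clear from 0.8. Stiff (0.06 N m), stays where left.
- keeper_pivot (a point): Point on the keeper's pivot axis, on top of the arm, 91 mm above the table; case frame (-73, 115) mm.
- keeper_tab (a point): Top centre of the keeper's upright finger tab, 45 mm from the pivot along the arm, 115 mm above the table; push it forward (case -x) to open. The tab is 8 mm thick across the arm, 22 mm along it, rising 24 mm above the arm. At 0 it stands 22 mm clear of the knob; the lid's front edge (lid top 74 mm up) is 25 mm behind its centre (case +x).
- bolt (a joint): Sliding bolt on the deck: 10 mm rod along the case's y, axis 75 mm above the table at case x -73 mm, through three guide blocks (tops 85 mm up, case y -76 to +9 mm) and an eye on the lid. 0 = shut, lid locked; drawn to the case's +y up to its stop at 0.042 m, free of the eye from 0.026. Friction 2 N. Moves only once the keeper is out of the way.
- bolt_knob (a point): Top centre of the bolt's upright cylindrical knob, 14 mm in diameter, standing from 83 to 111 mm above the table; case frame (-73, 30) mm when shut, (-73, 72) mm when drawn.
- lid (a joint): Lid, a 12 mm thick steel tray 143 (x) by 262 mm (y), hinged at its rear edge; 0 = closed, grows to its stop at 1.6 rad as it opens upward and to the back. Friction hinge (about 0.3 N m): it stays at any angle and must be pushed down to close. Its top is 74 mm above the table when closed. Locked while the bolt is shut.
- lid_hinge (a point): Centre of the lid's hinge axis (parallel to the case's y), 64 mm above the table; case frame (97, 0) mm. The lid's front edge is 145 mm from the axis; its top face lies 10 mm above and its underside 2 mm below the axis when closed.
- lid_handle (a point): Middle of the bow handle's bar on the lid: a 10 mm round bar parallel to the hinge, straight for 84 mm between two posts 96 mm apart, 117 mm in front of the hinge axis and 46 mm above it when closed (110 mm above the table, 31 mm clear under the bar).
- pocket (a point): Centre of the rectangular pocket's mouth at the insert's top, 47 mm above the table; axes as the case's; case frame (21.5, 58) mm. 80 mm along x, 52 mm along y, 30 mm deep, chamfered. From here the case's left wall is 69 mm away in y, the deck's edge (62 mm up) 70 mm to the front, the hinge 75 mm to the back.
- coarse_grid: Coarse knife grid, loose, 0.22 kg: cast aluminium frame with 5 by 3 openings of 12 mm, standing knife edges down on the board. Origin: centre of its underside. Flange 90 (x) by 64 (y) mm, from 16 to 28 mm up: grasp across the 64. Skirt below it 74 by 46 mm, goes into the pocket until the flange rests on the insert (origin 16 mm below point pocket). Either way round.
- fine_grid: Fine knife grid, loose, same frame, with 11 by 7 small openings (about 5 mm), standing on the same board. Origin and axes as of the coarse grid. It stays out, where it stands. Which end of the board each grid stands on varies.
- board: Green chopping board, fixed, 250 mm (x) by 360 mm (y), 10 mm thick, both grids and the peeler on it. Origin at the centre of its underside.
- peeler: Vegetable peeler, loose, 170 by 25 by 18 mm, lying on the front edge of the board. Bystander; origin at the centre of its underside.
- dip_cup: Small empty steel dip cup, loose, 67 mm across, 40 mm high, standing upright on the table near the front edge. Bystander; origin at the centre of its underside.
- sauce_red: Squeeze bottle with a nozzle, loose, 58 mm across, 207 mm high, upright at the left end of the table. Bystander; origin at the centre of its underside.

How it is judged:
On the way, in this order (a step that is already met when the one before it is completed fails the run):
1. the keeper is swung well clear of the bolt (0.8 rad or more), the bolt still shut (value of joint keeper above 0.8 rad and value of joint bolt below 0.01 m), for 0.1 s.
2. the bolt is drawn back (35 mm or more) (value of joint bolt above 0.035 m), for 0.1 s.
3. the lid stands nearly upright (1.2 rad or more) (value of joint lid above 1.2 rad), for 0.1 s.
4. the coarse grid lies fully home in the rectangular pocket, knife edges down, and is let go (horizontal distance between coarse_grid and pocket below 0.006 m and z of coarse_grid in the frame of pocket below -0.0135 m and angle between coarse_grid's own z axis and vertical below 0.06 rad and contact force between coarse_grid and the fingers below 0.1 N), for 0.2 s.
At the end, for the whole second after the job is handed in: The lid is closed (within 0.04 rad) and the bolt still drawn (30 mm or more); under the lid the coarse grid lies home in the rectangular pocket, knife edges down: within 6 mm of its centre, its skirt at least 13.5 mm below the insert's top, within 0.06 rad of level, at rest (horizontal distance between coarse_grid and pocket below 0.006 m and z of coarse_grid in the frame of pocket below -0.0135 m and angle between coarse_grid's own z axis and vertical below 0.06 rad and value of joint lid below 0.04 rad and value of joint bolt above 0.03 m and linear speed of coarse_grid below 0.02 m/s); the robot touches nothing.
It fails at once if the coarse grid falls freely (faster than 0.7 m/s without the fingers touching it) (linear speed of coarse_grid above 0.7 m/s and contact force between coarse_grid and the fingers below 0.05 N).
It fails at once if the fine grid is moved by more than 25 mm (distance of fine_grid from where it was at the start of the episode above 0.025 m).
It fails at once if the squeeze bottle, the dip cup or the peeler is knocked over (angle between any of sauce_red, dip_cup, peeler's own z axis and vertical above 0.6 rad).
It also fails if it takes over 72 s, if anything falls off the work surface, if the arm or the gripper's body presses on something with over 40 N, if the wrist force passes 120 N, or if a joint passes its speed limit or range.

## Working session

There is one attempt and no reset: what is moved stays moved. The work goes in short steps, Python scripts to look and compute and a tool call to move; the robot and the scene stay as the last step left them, time stands still between calls to the robot, and variables do not carry over. Pictures are saved under pics/ and viewed, at most 10 in all, crops included, and the job is handed in when it is done.

Besides the shell and the picture viewer there is one more tool, called by a JSON object that holds its "method" and its "body". servo_tool: Moves the arm, as the interface text tells. Its arguments: {"type":"object","properties":{"steps":{"type":"array"}},"required":["steps"]}

```bash
ls; mkdir -p pics; python3 - <<'E'
from cell import arm
import cv2
for n in("top","side"):
    c=arm.read_camera(n); cv2.imwrite(f"pics/{n}0.png",c["image"][:,:,::-1])
    print(n,{k:v for k,v in c.items() if k!="image"})
print(arm.get_state())
E
```

```text
pics
top {'fx': 459.60926569008535, 'fy': 459.60926569008535, 'cx': 257.3004299329437, 'cy': 174.79891243901957, 'eye': array([0.37308845, 0.10154306, 1.44835563]), 'attitude': array([-0.03709533,  0.70818716, -0.70442373,  0.02970015])}
side {'fx': 490.98964692215446, 'fy': 490.98964692215446, 'cx': 259.0515372517826, 'cy': 188.8213245497004, 'eye': array([0.36864869, 1.24515119, 0.94782604]), 'attitude': array([ 0.03022194, -0.07217601,  0.88876276, -0.45163925])}
{'clock': 0.1, 'joint_positions': array([-1.24804037e+00,  3.42631876e-01,  1.52490001e+00,  1.87169206e-05,
        1.27541028e+00, -1.45960986e-01]), 'joint_velocities': array([ 0.00106098, -0.00097299, -0.00138602, -0.0006071 , -0.00146891,
       -0.00021157]), 'tau': array([ 3.21481893e-03, -4.34446192e+01, -2.46491325e+01, -5.09121764e-05,
        4.66821759e-03,  4.15703354e-06]), 'tcp_pos': array([ 0.23709889, -0.46803118,  0.23871394]), 'eef_rot': array([-6.72912148e-04,  9.72663930e-01,  2.32216332e-01, -5.06527730e-05]), 'wrist_force': array([-0.44432786, -0.14337636, -1.28081156]), 'moment': array([ 0.02091583, -0.02900718,  0.02607885]), 'gripper_force': 0.0, 'opening': 0.08524467803375407}
```

View pics/top0.png

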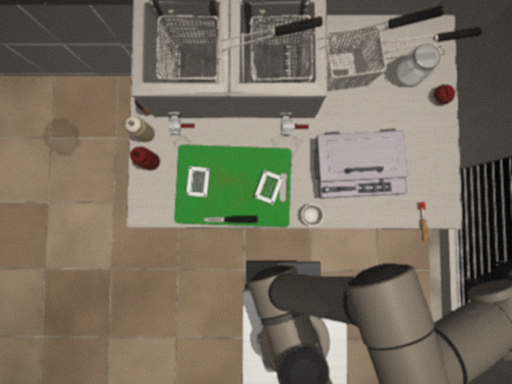

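View pics/side0.png

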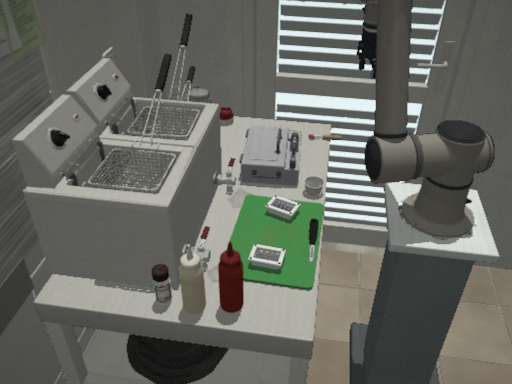

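Top view: case at about px (362,163), with its front facing the robot. The grids stand on the board at (198,181) and (269,187). I'll zoom in next.

```bash
cat > h.py <<'E'
import numpy as np, cv2
from scipy.spatial.transform import Rotation as R
from cell import arm
def rot(q): return R.from_quat([q[1],q[2],q[3],q[0]])
def ray(c,u,v):
    d=rot(c["attitude"]).apply([(u-c["cx"])/c["fx"],(v-c["cy"])/c["fy"],1.]); return c["eye"],d
def onz(c,u,v,z):
    e,d=ray(c,u,v); return e+d*(z-e[2])/d[2]
def pix(c,p):
    q=rot(c["attitude"]).inv().apply(np.array(p)-c["eye"]); return c["fx"]*q[0]/q[2]+c["cx"],c["fy"]*q[1]/q[2]+c["cy"]
def crop(c,u0,v0,w,h,s): return cv2.resize(c["image"][v0:v0+h,u0:u0+w,::-1],None,fx=s,fy=s,interpolation=cv2.INTER_CUBIC)
E
python3 - <<'E'
from h import *
t=arm.read_camera("top");s=arm.read_camera("side")
cv2.imwrite("pics/c1.png",np.vstack([crop(t,310,125,100,75,6)[:,:]]))
a=crop(t,170,140,130,90,5);b=crop(s,235,110,75,80,5)
cv2.imwrite("pics/c2.png",a)
cv2.imwrite("pics/c3.png",crop(s,235,115,100,75,7))
print(onz(t,362,163,0.074),onz(t,198,181,.038),onz(t,269,187,.038))
E
```

```text
[ 0.54044468 -0.19802555  0.074     ] [0.48664162 0.2993976  0.038     ] [0.46922907 0.08051472 0.038     ]
```

View pics/c1.png

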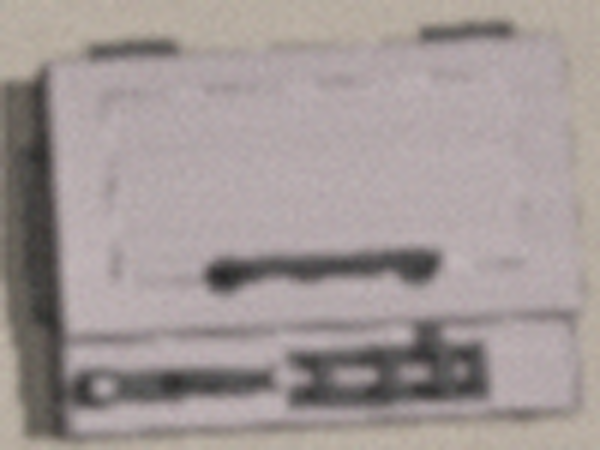

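View pics/c2.png

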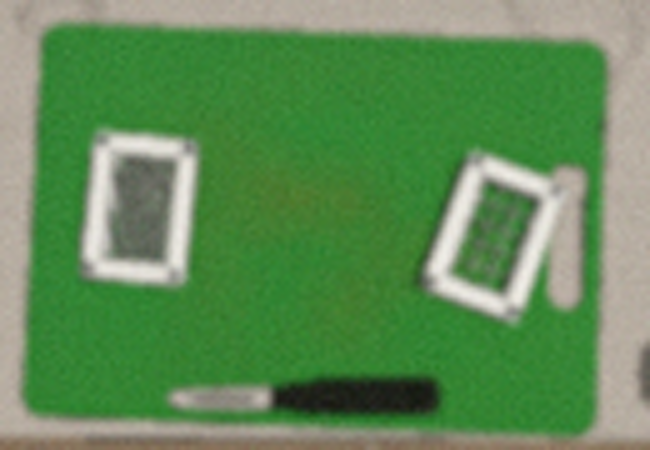

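Crop 1: lid front edge runs from (70,335) to (578,312), the pivot is near (97,388), and the handle posts are at (222,272) and (425,262). Crop 2: the coarse grid is the right one, since green shows through it; its centre is about (492,237).

```bash
python3 - <<'E'
from h import *
t=arm.read_camera("top");s=arm.read_camera("side")
f=lambda x,y,z:onz(t,(x+.5)/6-.5+310,(y+.5)/6-.5+125,z)
g=lambda p:np.round(p,4)
P={'rl':((48,65,.074),(97-2,131)),'rr':((570,40,.074),(95,-131)),'fl':((70,335,.074),(-48,131)),'fr':((578,312,.074),(-48,-131)),
'dl':((68,435,.062),(-95,130)),'dr':((580,408,.062),(-95,-130)),'pivot':((97,388,.091),(-73,115)),'hl':((222,272,.112),(-20,48)),'hr':((425,262,.112),(-20,-48))}
W=np.array([f(*a)[:2] for a,_ in P.values()]);C=np.array([b for _,b in P.values()])/1000
cw,cc=W.mean(0),C.mean(0);w,c=W-cw,C-cc
th=np.arctan2((c[:,0]*w[:,1]-c[:,1]*w[:,0]).sum(),(c*w).sum());r=np.array([[np.cos(th),-np.sin(th)],[np.sin(th),np.cos(th)]])
o=cw-r@cc;print("case",g(o),"yaw",th);print(np.round((W-(C@r.T+o))*1000,1))
# coarse grid: white frame mask
for name,c,(u0,v0,u1,v1) in(("top",t,(248,165,282,208)),("side",s,(258,190,305,224))):
    im=c["image"][v0:v1,u0:u1].astype(int); m=((im.min(2)>120)).astype(np.uint8)
    n,l,st,ce=cv2.connectedComponentsWithStats(m);print(name,[(list(x),y+[u0,v0]) for x,y in zip(st[1:],ce[1:]) if x[4]>40])
# top corners of the frame
k=lambda x,y:onz(t,(x+.5)/5-.5+170,(y+.5)/5-.5+140,.038)
q=np.array([k(*a) for a in((473,152),(565,187),(516,321),(424,284))]);print(g(q),g(q.mean(0)),[np.linalg.norm(q[i]-q[i-1]) for i in range(4)])
d=q[0]+q[1]-q[2]-q[3];print("grid yaw",np.arctan2(d[1],d[0]))
cv2.imwrite("pics/c3.png",np.vstack([crop(s,235,115,90,45,6)[:300],crop(s,255,185,90,48,6)]))
E
```

```text
case [ 0.5389 -0.1981] yaw 0.049570784548132296
[[-3.4 -2.7]
 [-2.6 -3.6]
 [ 2.9 -5.7]
 [ 2.7  2.8]
 [ 0.4 -2.6]
 [ 2.4  0.6]
 [-0.5  0.6]
 [-1.2  6.6]
 [-0.6  4. ]]
top [([np.int32(7), np.int32(6), np.int32(27), np.int32(33), np.int32(422)], array([269.26777251, 187.21800948]))]
side [([np.int32(0), np.int32(0), np.int32(47), np.int32(26), np.int32(647)], array([283.16692427, 198.58578053]))]
[[0.5217 0.0955 0.038 ]
 [0.5003 0.0387 0.038 ]
 [0.4177 0.0687 0.038 ]
 [0.4401 0.1252 0.038 ]] [0.47  0.082 0.038] [np.float64(0.08684994513106946), np.float64(0.06065223619391605), np.float64(0.0878349541207307), np.float64(0.06077807267965256)]
grid yaw -0.3485886841127252
```

View pics/c3.png

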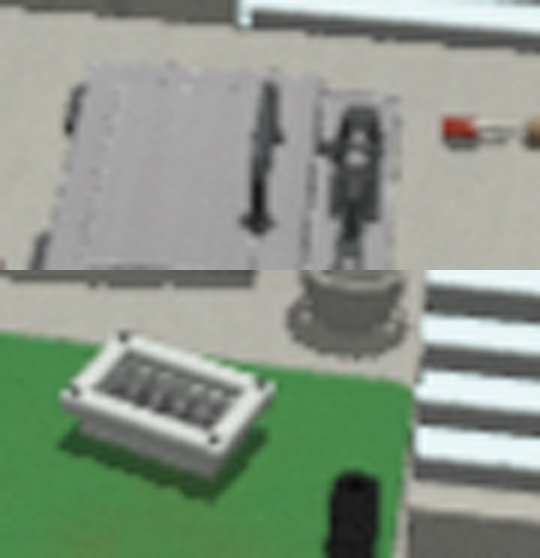

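The grid is clear in both views. The case fit leaves residuals of several mm, so I'll overlay the model on the side view and check.

```bash
cat >> h.py <<'E'
def cw(o,th,x,y,z): return np.array([o[0]+np.cos(th)*x-np.sin(th)*y,o[1]+np.sin(th)*x+np.cos(th)*y,z])
M={'pivot':(-.073,.115,.091),'tab':(-.073,.070,.115),'knob':(-.073,.030,.111),'hl':(-.02,.042,.115),'hr':(-.02,-.042,.115),'rl':(.095,.131,.074),'rr':(.095,-.131,.074),'fl':(-.048,.131,.074),'fr':(-.048,-.131,.074),'dl':(-.095,.13,.062),'dr':(-.095,-.13,.062)}
E
python3 - <<'E'
from h import *
t=arm.read_camera("top");s=arm.read_camera("side")
def ov(c,u0,v0,w,h,k):
    im=np.ascontiguousarray(crop(c,u0,v0,w,h,k))
    for p in M.values():
        u,v=pix(c,cw((.5389,-.1981),.0496,*p)); cv2.circle(im,(int((u-u0+.5)*k),int((v-v0+.5)*k)),2,(0,0,255),-1)
    return im
a=ov(s,240,120,66,68,8.5);cv2.imwrite("pics/c4.png",a)
E
```

```text
(no output)
```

View pics/c4.png

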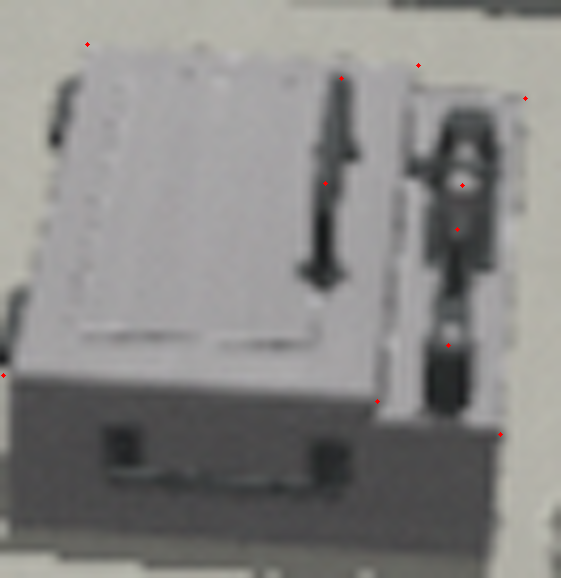

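Overlay: the knob top lands at (463,183) and the handle bar end at (325,184). Both match within about 2 mm, so the fit is good. I'll write a move planner next.

```bash
cat >> h.py <<'E'
O,TH=(.5389,-.1981),.0496
def plan(pts,yaw,n,jaw=255):
    """straight rows to world points (vertical tool), printed in tool axes; yaw = world angle of tool x"""
    s=arm.get_state();p=s["tcp_pos"];X=rot(s["eef_rot"]).as_matrix();y=np.arctan2(X[1,0],X[0,0])
    print("at",np.round(p,4),"yaw %.3f tilt %.3f"%(y,np.arccos(-X[2,2])),"F",np.round(s["wrist_force"],1),"open %.4f"%s["opening"],"grip %.1f"%s["gripper_force"],"t %.1f"%s["clock"])
    for q,m in zip(pts,n):
        dy=((yaw-y+np.pi)%(2*np.pi)-np.pi)/m; d=(np.array(q)-p)/m
        for i in range(m):
            c,sn=np.cos(y),np.sin(y)
            print('{"az":%.3f,"dx":%.4f,"dy":%.4f,"dz":%.4f,"jaw":%d}'%(-dy,d[0]*c+d[1]*sn,d[0]*sn-d[1]*c,-d[2],jaw)); y+=dy
        p=np.array(q)
def C(x,y,z): return cw(O,TH,x/1000,y/1000,z/1000)
E
python3 - <<'E'
from h import *
a=C(-46,70,160);print(a)
plan([a],np.pi/2+TH,[10])
E
```

```text
[ 0.489486   -0.13046675  0.16      ]
at [ 0.2372 -0.4683  0.2392] yaw 0.469 tilt 0.000 F [-0.4  0.3 -0.6] open 0.0852 grip 0.0 t 0.4
{"az":-0.115,"dx":0.0378,"dy":-0.0187,"dz":0.0079,"jaw":255}
{"az":-0.115,"dx":0.0397,"dy":-0.0143,"dz":0.0079,"jaw":255}
{"az":-0.115,"dx":0.0411,"dy":-0.0096,"dz":0.0079,"jaw":255}
{"az":-0.115,"dx":0.0419,"dy":-0.0048,"dz":0.0079,"jaw":255}
{"az":-0.115,"dx":0.0422,"dy":0.0000,"dz":0.0079,"jaw":255}
{"az":-0.115,"dx":0.0419,"dy":0.0048,"dz":0.0079,"jaw":255}
{"az":-0.115,"dx":0.0410,"dy":0.0096,"dz":0.0079,"jaw":255}
{"az":-0.115,"dx":0.0397,"dy":0.0143,"dz":0.0079,"jaw":255}
{"az":-0.115,"dx":0.0378,"dy":0.0187,"dz":0.0079,"jaw":255}
{"az":-0.115,"dx":0.0354,"dy":0.0230,"dz":0.0079,"jaw":255}
```

{"method": "servo_tool", "body": {"steps": [{"az":-0.115,"dx":0.038,"dy":-0.019,"dz":0.008,"jaw":255},{"az":-0.115,"dx":0.04,"dy":-0.014,"dz":0.008,"jaw":255},{"az":-0.115,"dx":0.041,"dy":-0.01,"dz":0.008,"jaw":255},{"az":-0.115,"dx":0.042,"dy":-0.005,"dz":0.008,"jaw":255},{"az":-0.115,"dx":0.042,"dy":0,"dz":0.008,"jaw":255}]}}

```text
invalid input
```

{"method": "servo_tool", "body": {"steps": [{"az":-0.115,"dx":0.042,"dy":0.005,"dz":0.008,"jaw":255},{"az":-0.115,"dx":0.041,"dy":0.01,"dz":0.008,"jaw":255},{"az":-0.115,"dx":0.04,"dy":0.014,"dz":0.008,"jaw":255},{"az":-0.115,"dx":0.038,"dy":0.019,"dz":0.008,"jaw":255},{"az":-0.115,"dx":0.035,"dy":0.023,"dz":0.008,"jaw":255}]}}

```text
invalid input
```

{"method": "servo_tool", "body": {"steps": [{"ax":0.0,"ay":0.0,"az":-0.115,"dx":0.038,"dy":-0.019,"dz":0.008,"jaw":255},{"ax":0.0,"ay":0.0,"az":-0.115,"dx":0.04,"dy":-0.014,"dz":0.008,"jaw":255},{"ax":0.0,"ay":0.0,"az":-0.115,"dx":0.041,"dy":-0.01,"dz":0.008,"jaw":255},{"ax":0.0,"ay":0.0,"az":-0.115,"dx":0.042,"dy":-0.005,"dz":0.008,"jaw":255},{"ax":0.0,"ay":0.0,"az":-0.115,"dx":0.042,"dy":0.0,"dz":0.008,"jaw":255}]}}

```text
clock: 0.9
tcp_pos: [0.3643, -0.2975, 0.1992]
eef_rot: [0.0, 0.866, 0.5, 0.0]
wrist_force: [1.4, -1.2, 0.1]
opening: 0.0124
gripper_force: 0.0
```

{"method": "servo_tool", "body": {"steps": [{"ax":0,"ay":0,"az":-0.115,"dx":0.042,"dy":0.005,"dz":0.008,"jaw":255},{"ax":0,"ay":0,"az":-0.115,"dx":0.041,"dy":0.01,"dz":0.008,"jaw":255},{"ax":0,"ay":0,"az":-0.115,"dx":0.04,"dy":0.014,"dz":0.008,"jaw":255},{"ax":0,"ay":0,"az":-0.115,"dx":0.038,"dy":0.019,"dz":0.008,"jaw":255},{"ax":0,"ay":0,"az":-0.115,"dx":0.035,"dy":0.023,"dz":0.008,"jaw":255}]}}

```text
clock: 1.4
tcp_pos: [0.4914, -0.1285, 0.1591]
eef_rot: [0.0, 0.688, 0.726, 0.0]
wrist_force: [0.9, -1.2, -0.4]
opening: 0.0001
gripper_force: 0.0
```

```bash
python3 - <<'E'
from h import *
s=arm.get_state();print(np.round(s["tcp_pos"],4),np.round(s["joint_positions"],2))
t=arm.read_camera("top");k=arm.read_camera("side")
plan([C(-46,70,160),C(-46,70,106)]+[C(-73-45*np.sin(f)+d*np.cos(f),115-45*np.cos(f)-d*np.sin(f),106) for f,d in((0,20),(.3,21),(.6,22),(.9,22),(1.15,22))],np.pi/2+TH,[1,2,1,1,1,1,1])
im=np.zeros((600,800,3),np.uint8)
a=crop(t,310,125,100,75,4);b=crop(k,235,110,90,80,4);im[:300,:400]=a;im[:320,400:760]=b
cv2.imwrite("pics/d1.png",im[:330])
E
```

```text
[ 0.4914 -0.1285  0.1591] [-0.41  0.39  1.69 -0.    1.06 -0.46]
at [ 0.4922 -0.1262  0.1583] yaw 1.627 tilt 0.002 F [ 0.2 -0.8 -0.2] open 0.0001 grip 0.0 t 1.5
{"az":0.006,"dx":-0.0041,"dy":-0.0029,"dz":-0.0017,"jaw":255}
{"az":-0.000,"dx":0.0000,"dy":0.0000,"dz":0.0270,"jaw":255}
{"az":-0.000,"dx":0.0000,"dy":0.0000,"dz":0.0270,"jaw":255}
{"az":-0.000,"dx":0.0000,"dy":-0.0070,"dz":-0.0000,"jaw":255}
{"az":-0.000,"dx":-0.0042,"dy":-0.0132,"dz":-0.0000,"jaw":255}
{"az":-0.000,"dx":-0.0004,"dy":-0.0140,"dz":-0.0000,"jaw":255}
{"az":-0.000,"dx":0.0044,"dy":-0.0143,"dz":-0.0000,"jaw":255}
{"az":-0.000,"dx":0.0067,"dy":-0.0105,"dz":-0.0000,"jaw":255}
```

View pics/d1.png

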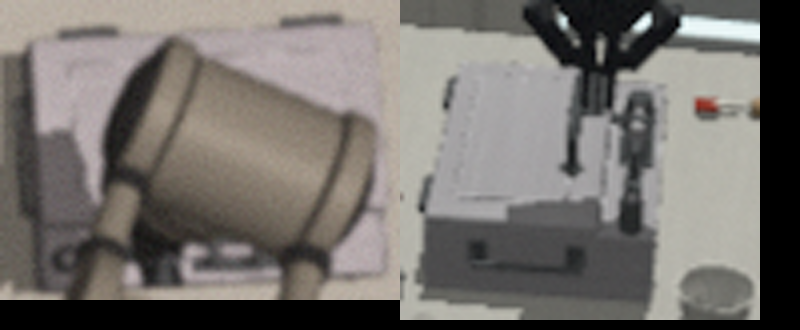

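Side view: the closed fingers hover behind the tab with the case undisturbed. Lowering, then pushing.

{"method": "servo_tool", "body": {"steps": [{"ax":0,"ay":0,"az":0.006,"dx":-0.004,"dy":-0.003,"dz":0.0,"jaw":255},{"ax":0,"ay":0,"az":0,"dx":0,"dy":0,"dz":0.018,"jaw":255},{"ax":0,"ay":0,"az":0,"dx":0,"dy":0,"dz":0.018,"jaw":255},{"ax":0,"ay":0,"az":0,"dx":0,"dy":0,"dz":0.017,"jaw":255},{"ax":0,"ay":0,"az":0,"dx":0,"dy":0,"dz":0,"jaw":255}]}}

```text
clock: 2.0
tcp_pos: [0.4857, -0.1353, 0.1048]
eef_rot: [-0.002, 0.693, 0.721, -0.001]
wrist_force: [-0.6, -0.1, -0.2]
opening: 0.0001
gripper_force: 0.0
```

{"method": "servo_tool", "body": {"steps": [{"ax":0,"ay":0,"az":0,"dx":0,"dy":-0.007,"dz":0,"jaw":255},{"ax":0,"ay":0,"az":0,"dx":-0.004,"dy":-0.013,"dz":0,"jaw":255},{"ax":0,"ay":0,"az":0,"dx":0,"dy":-0.014,"dz":0,"jaw":255},{"ax":0,"ay":0,"az":0,"dx":0.004,"dy":-0.014,"dz":0,"jaw":255},{"ax":0,"ay":0,"az":0,"dx":0.007,"dy":-0.012,"dz":0,"jaw":255}]}}

```text
clock: 2.5
tcp_pos: [0.4268, -0.1308, 0.1075]
eef_rot: [0.002, 0.693, 0.721, 0.0]
wrist_force: [2.0, -1.0, -0.0]
opening: -0.0
gripper_force: 0.8
```

{"method": "servo_tool", "body": {"steps": [{"ax":0,"ay":0,"az":0,"dx":0.007,"dy":-0.006,"dz":0,"jaw":255},{"ax":0,"ay":0,"az":0,"dx":0.004,"dy":-0.004,"dz":0,"jaw":255},{"ax":0,"ay":0,"az":0,"dx":0,"dy":0,"dz":0,"jaw":255},{"ax":0,"ay":0,"az":0,"dx":-0.005,"dy":0.003,"dz":-0.02,"jaw":255},{"ax":0,"ay":0,"az":0,"dx":-0.01,"dy":0,"dz":-0.025,"jaw":255}]}}

```text
clock: 3.0
tcp_pos: [0.4201, -0.1335, 0.1511]
eef_rot: [-0.002, 0.692, 0.722, -0.0]
wrist_force: [-0.6, -1.2, 0.3]
opening: 0.0002
gripper_force: 0.0
```

```bash
python3 - <<'E'
from h import *
k=arm.read_camera("side")
plan([C(-73,5,150),C(-73,5,100),C(-73,54,100)],np.pi/2+TH,[2,2,3])
# dark pixels around the keeper: project candidates for arm nose at several angles
g=cv2.cvtColor(k["image"],cv2.COLOR_RGB2GRAY)
for f in(0,.3,.6,.9,1.1,1.3,1.5):
    v=[]
    for r in(20,30,60,70):
        u,w=pix(k,C(-73-r*np.sin(f),115-r*np.cos(f),91));v.append(int(g[int(round(w)),int(round(u))]))
    print(f,v)
u,w=pix(k,C(-73,115,91));print(u,w);cv2.imwrite("pics/e1.png",crop(k,235,110,90,80,7))
E
```

```text
at [ 0.4227 -0.1361  0.1553] yaw 1.614 tilt 0.006 F [ 2.6 -1.7  4. ] open -0.0000 grip 0.0 t 3.0
{"az":-0.003,"dx":-0.0312,"dy":0.0202,"dz":0.0027,"jaw":255}
{"az":-0.003,"dx":-0.0313,"dy":0.0201,"dz":0.0027,"jaw":255}
{"az":-0.000,"dx":0.0000,"dy":0.0000,"dz":0.0250,"jaw":255}
{"az":-0.000,"dx":0.0000,"dy":0.0000,"dz":0.0250,"jaw":255}
{"az":-0.000,"dx":0.0163,"dy":0.0000,"dz":-0.0000,"jaw":255}
{"az":-0.000,"dx":0.0163,"dy":0.0000,"dz":-0.0000,"jaw":255}
{"az":-0.000,"dx":0.0163,"dy":0.0000,"dz":-0.0000,"jaw":255}
0 [164, 97, 73, 75]
0.3 [165, 166, 163, 169]
0.6 [129, 166, 154, 137]
0.9 [129, 118, 42, 129]
1.1 [74, 125, 56, 179]
1.3 [54, 66, 50, 96]
1.5 [54, 51, 67, 80]
292.26912017238885 160.11377885939095
```

View pics/e1.png

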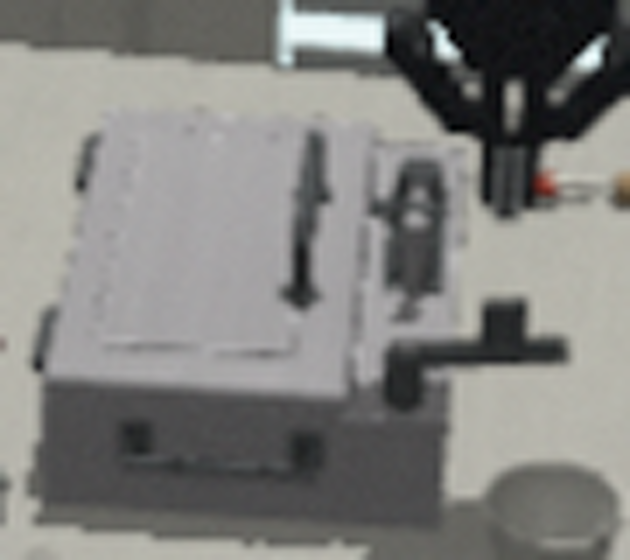

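The keeper now points forward (about 1.4 rad), from (400,370) to (565,350). The knob is still at (418,215). Drawing the bolt.

{"method": "servo_tool", "body": {"steps": [{"ax":0,"ay":0,"az":0,"dx":-0.031,"dy":0.02,"dz":0.003,"jaw":255},{"ax":0,"ay":0,"az":0,"dx":-0.031,"dy":0.02,"dz":0.003,"jaw":255},{"ax":0,"ay":0,"az":0,"dx":0,"dy":0,"dz":0.02,"jaw":255},{"ax":0,"ay":0,"az":0,"dx":0,"dy":0,"dz":0.02,"jaw":255},{"ax":0,"ay":0,"az":0,"dx":0,"dy":0,"dz":0,"jaw":255}]}}

```text
clock: 3.55
tcp_pos: [0.4618, -0.1936, 0.1028]
eef_rot: [-0.003, 0.692, 0.722, -0.001]
wrist_force: [0.3, -0.1, -0.0]
opening: -0.0001
gripper_force: 0.1
```

```bash
python3 - <<'E'
from h import *
plan([C(-73,5,100),C(-73,54,100)],np.pi/2+TH,[1,4])
E
```

```text
at [ 0.4618 -0.1936  0.1028] yaw 1.613 tilt 0.006 F [ 0.3 -0.1 -0. ] open -0.0001 grip 0.1 t 3.5
{"az":-0.008,"dx":-0.0032,"dy":0.0038,"dz":0.0028,"jaw":255}
{"az":-0.000,"dx":0.0122,"dy":0.0000,"dz":-0.0000,"jaw":255}
{"az":-0.000,"dx":0.0122,"dy":0.0000,"dz":-0.0000,"jaw":255}
{"az":-0.000,"dx":0.0122,"dy":0.0000,"dz":-0.0000,"jaw":255}
{"az":-0.000,"dx":0.0122,"dy":0.0000,"dz":-0.0000,"jaw":255}
```

{"method": "servo_tool", "body": {"steps": [{"ax":0,"ay":0,"az":-0.008,"dx":0,"dy":0.004,"dz":0.003,"jaw":255},{"ax":0,"ay":0,"az":0,"dx":0.012,"dy":0,"dz":0,"jaw":255},{"ax":0,"ay":0,"az":0,"dx":0.012,"dy":0,"dz":0,"jaw":255},{"ax":0,"ay":0,"az":0,"dx":0.012,"dy":0,"dz":0,"jaw":255},{"ax":0,"ay":0,"az":0,"dx":0.01,"dy":0,"dz":0,"jaw":255}]}}

```text
clock: 4.05
tcp_pos: [0.4661, -0.1499, 0.1035]
eef_rot: [0.004, 0.688, 0.726, -0.001]
wrist_force: [-6.2, -48.1, -10.5]
opening: 0.0001
gripper_force: 23.8
```

{"method": "servo_tool", "body": {"steps": [{"ax":0,"ay":0,"az":0,"dx":0.002,"dy":0,"dz":0,"jaw":255},{"ax":0,"ay":0,"az":0,"dx":0.0,"dy":0,"dz":0,"jaw":255}]}}

```text
clock: 4.25
tcp_pos: [0.4659, -0.1505, 0.1034]
eef_rot: [0.005, 0.688, 0.726, -0.002]
wrist_force: [-1.9, -26.2, -5.2]
opening: 0.0004
gripper_force: 13.0
```

Bolt is against its stop. Backing off and heading for the handle.

{"method": "servo_tool", "body": {"steps": [{"ax":0,"ay":0,"az":0,"dx":-0.008,"dy":0,"dz":0,"jaw":255},{"ax":0,"ay":0,"az":0,"dx":-0.01,"dy":0,"dz":-0.025,"jaw":200},{"ax":0,"ay":0,"az":0,"dx":-0.012,"dy":0,"dz":-0.035,"jaw":120},{"ax":0,"ay":0,"az":0,"dx":-0.012,"dy":0.027,"dz":0,"jaw":120},{"ax":0,"ay":0,"az":0,"dx":-0.01,"dy":0.027,"dz":0,"jaw":120}]}}

```text
clock: 4.75
tcp_pos: [0.522, -0.1949, 0.1643]
eef_rot: [0.001, 0.689, 0.724, 0.001]
wrist_force: [0.7, -0.1, -0.1]
opening: 0.0451
gripper_force: 0.0
```

```bash
python3 - <<'E'
from h import *
k=arm.read_camera("side")
plan([C(-20,0,150),C(-20,0,100)],np.pi/2+TH,[1,2],120)
g=k["image"].astype(int).sum(2)//3
u,w=pix(k,C(-73,72,111));print("knob drawn px",u,w,g[int(w)-3:int(w)+5,int(u)-4:int(u)+6])
E
```

```text
at [ 0.5257 -0.1962  0.1636] yaw 1.621 tilt 0.005 F [ 1.4 -0.7  0.6] open 0.0451 grip 0.0 t 4.8
{"az":0.000,"dx":-0.0026,"dy":-0.0070,"dz":0.0136,"jaw":120}
{"az":-0.000,"dx":0.0000,"dy":0.0000,"dz":0.0250,"jaw":120}
{"az":-0.000,"dx":0.0000,"dy":0.0000,"dz":0.0250,"jaw":120}
knob drawn px 293.2700198482652 147.85859428615038 [[149 101  73  69  78  91  87  71  78 120]
 [146  93  67  48  53  59  60  57  72 127]
 [141  87  65  78 124 138 106  49  74 131]
 [140  83  73  88 115 142 129  64  75 131]
 [140  82  72  84  93 105 100  60  76 132]
 [139  78  63  79  81  77  68  63  83 134]
 [138  83  76  75  76  75  63  69  88 132]
 [150 123 105  76  77  72  71  73  85 134]]
```

The bolt knob's bright top sits at (294,147.7), the predicted drawn position. Gripping the handle.

{"method": "servo_tool", "body": {"steps": [{"ax":0,"ay":0,"az":0,"dx":-0.002,"dy":-0.007,"dz":0.014,"jaw":120},{"ax":0,"ay":0,"az":0,"dx":0,"dy":0,"dz":0.025,"jaw":120},{"ax":0,"ay":0,"az":0,"dx":0,"dy":0,"dz":0.025,"jaw":120},{"ax":0,"ay":0,"az":0,"dx":0,"dy":0,"dz":0,"jaw":120},{"ax":0,"ay":0,"az":0,"dx":0,"dy":0,"dz":0,"jaw":255}]}}

```text
clock: 5.3
tcp_pos: [0.5143, -0.1969, 0.0987]
eef_rot: [-0.001, 0.689, 0.725, -0.0]
wrist_force: [0.3, 0.3, 0.5]
opening: 0.032
gripper_force: 0.0
```

{"method": "servo_tool", "body": {"steps": [{"ax":0,"ay":0,"az":0,"dx":0,"dy":0,"dz":0,"jaw":255},{"ax":0,"ay":0,"az":0,"dx":0,"dy":0,"dz":0,"jaw":255},{"ax":0,"ay":0,"az":0,"dx":0,"dy":0,"dz":0,"jaw":255}]}}

```text
clock: 5.6
tcp_pos: [0.5183, -0.1976, 0.1002]
eef_rot: [0.004, 0.689, 0.724, 0.003]
wrist_force: [12.1, 2.5, -4.8]
opening: 0.008
gripper_force: 58.3
```

```bash
cat >> h.py <<'E'
def arc(fs,g=0.):
    """bar positions relative to start of the lid arc, case x,z -> tool dy,dz rows"""
    b=lambda f:np.array([-.117*np.cos(f)+.046*np.sin(f),.117*np.sin(f)+.046*np.cos(f)])
    for i in range(1,len(fs)):
        d=b(fs[i])-b(fs[i-1]);print("%.2f dy %.4f dz %.4f"%(fs[i],d[0],-d[1]))
E
python3 - <<'E'
from h import *
plan([C(-20,0,99)],np.pi/2+TH,[1],255)
arc(np.linspace(0,1.5,16))
E
```

```text
at [ 0.5183 -0.1976  0.1002] yaw 1.621 tilt 0.009 F [12.1  2.5 -4.8] open 0.0080 grip 58.3 t 5.6
{"az":0.000,"dx":-0.0015,"dy":0.0006,"dz":0.0012,"jaw":255}
0.10 dy 0.0052 dz -0.0115
0.20 dy 0.0063 dz -0.0109
0.30 dy 0.0073 dz -0.0102
0.40 dy 0.0083 dz -0.0094
0.50 dy 0.0092 dz -0.0085
0.60 dy 0.0100 dz -0.0076
0.70 dy 0.0107 dz -0.0065
0.80 dy 0.0113 dz -0.0054
0.90 dy 0.0118 dz -0.0043
1.00 dy 0.0122 dz -0.0031
1.10 dy 0.0124 dz -0.0018
1.20 dy 0.0126 dz -0.0006
1.30 dy 0.0125 dz 0.0007
1.40 dy 0.0124 dz 0.0019
1.50 dy 0.0122 dz 0.0032
```

{"method": "servo_tool", "body": {"steps": [{"ax":0,"ay":0,"az":0,"dx":0,"dy":0.009,"dz":-0.0115,"jaw":255},{"ax":0,"ay":0,"az":0,"dx":0,"dy":0.0063,"dz":-0.011,"jaw":255},{"ax":0,"ay":0,"az":0,"dx":0,"dy":0.0073,"dz":-0.01,"jaw":255},{"ax":0,"ay":0,"az":0,"dx":0,"dy":0.0083,"dz":-0.0094,"jaw":255},{"ax":0,"ay":0,"az":0,"dx":0,"dy":0.0,"dz":0,"jaw":255}]}}

```text
clock: 6.1
tcp_pos: [0.5441, -0.1961, 0.1421]
eef_rot: [-0.001, 0.689, 0.725, -0.001]
wrist_force: [-8.8, 0.3, 6.0]
opening: 0.008
gripper_force: 59.4
```

{"method": "servo_tool", "body": {"steps": [{"ax":0,"ay":0,"az":0,"dx":0,"dy":0.0092,"dz":-0.0085,"jaw":255},{"ax":0,"ay":0,"az":0,"dx":0,"dy":0.01,"dz":-0.0076,"jaw":255},{"ax":0,"ay":0,"az":0,"dx":0,"dy":0.0107,"dz":-0.0065,"jaw":255},{"ax":0,"ay":0,"az":0,"dx":0,"dy":0.0113,"dz":-0.0054,"jaw":255},{"ax":0,"ay":0,"az":0,"dx":0,"dy":0.0118,"dz":-0.0043,"jaw":255}]}}

```text
clock: 6.6
tcp_pos: [0.5964, -0.1933, 0.176]
eef_rot: [-0.001, 0.689, 0.725, -0.001]
wrist_force: [-10.8, 2.5, 12.3]
opening: 0.0079
gripper_force: 60.7
```

{"method": "servo_tool", "body": {"steps": [{"ax":0,"ay":0,"az":0,"dx":0,"dy":0.0122,"dz":-0.003,"jaw":255},{"ax":0,"ay":0,"az":0,"dx":0,"dy":0.0124,"dz":-0.002,"jaw":255},{"ax":0,"ay":0,"az":0,"dx":0,"dy":0.0126,"dz":0.0,"jaw":255},{"ax":0,"ay":0,"az":0,"dx":0,"dy":0.0,"dz":0,"jaw":255}]}}

```text
clock: 7.0
tcp_pos: [0.6371, -0.1912, 0.1813]
eef_rot: [0.002, 0.689, 0.725, 0.001]
wrist_force: [-0.3, 2.4, 9.9]
opening: 0.0077
gripper_force: 62.4
```

{"method": "servo_tool", "body": {"steps": [{"ax":0,"ay":0,"az":0,"dx":0,"dy":0.0125,"dz":0.001,"jaw":255},{"ax":0,"ay":0,"az":0,"dx":0,"dy":0.0124,"dz":0.002,"jaw":255},{"ax":0,"ay":0,"az":0,"dx":0,"dy":0.012,"dz":0.003,"jaw":255},{"ax":0,"ay":0,"az":0,"dx":0,"dy":0.0,"dz":0,"jaw":255},{"ax":0,"ay":0,"az":0,"dx":0,"dy":0.0,"dz":0,"jaw":255}]}}

```text
clock: 7.5
tcp_pos: [0.6735, -0.1891, 0.1741]
eef_rot: [0.002, 0.689, 0.725, 0.001]
wrist_force: [1.9, 3.0, 5.6]
opening: 0.0078
gripper_force: 63.8
```

{"method": "servo_tool", "body": {"steps": [{"ax":0,"ay":0,"az":0,"dx":0,"dy":0,"dz":0,"jaw":185},{"ax":0,"ay":0,"az":0,"dx":0,"dy":0,"dz":0,"jaw":185},{"ax":0,"ay":0,"az":0,"dx":0,"dy":0,"dz":-0.02,"jaw":185},{"ax":0,"ay":0,"az":0,"dx":0,"dy":0,"dz":-0.04,"jaw":185},{"ax":0,"ay":0,"az":0,"dx":0,"dy":0,"dz":-0.045,"jaw":185}]}}

```text
clock: 8.0
tcp_pos: [0.6712, -0.1898, 0.2761]
eef_rot: [-0.002, 0.689, 0.724, -0.001]
wrist_force: [0.1, -0.5, 0.3]
opening: 0.0231
gripper_force: 0.0
```

```bash
python3 - <<'E'
from h import *
arm.read_camera("top")
G=np.array([.470,.082,0]);gy=-.3486+np.pi
G[2]=.18;plan([[.55,-.08,.30],G],gy,[4,6],0)
E
```

```text
at [ 0.6734 -0.1908  0.2868] yaw 1.620 tilt 0.011 F [-1.3  0.   6.7] open 0.0236 grip 0.0 t 8.1
{"az":-0.293,"dx":0.0292,"dy":-0.0294,"dz":-0.0033,"jaw":0}
{"az":-0.293,"dx":0.0364,"dy":-0.0198,"dz":-0.0033,"jaw":0}
{"az":-0.293,"dx":0.0406,"dy":-0.0084,"dz":-0.0033,"jaw":0}
{"az":-0.293,"dx":0.0413,"dy":0.0037,"dz":-0.0033,"jaw":0}
{"az":-0.000,"dx":0.0218,"dy":0.0208,"dz":0.0200,"jaw":0}
{"az":-0.000,"dx":0.0218,"dy":0.0208,"dz":0.0200,"jaw":0}
{"az":-0.000,"dx":0.0218,"dy":0.0208,"dz":0.0200,"jaw":0}
{"az":-0.000,"dx":0.0218,"dy":0.0208,"dz":0.0200,"jaw":0}
{"az":-0.000,"dx":0.0218,"dy":0.0208,"dz":0.0200,"jaw":0}
{"az":-0.000,"dx":0.0218,"dy":0.0208,"dz":0.0200,"jaw":0}
```

```bash
python3 - <<'E'
from h import *
gy=-.3486+np.pi
plan([[.470,.082,.285]],gy,[9],0)
E
```

```text
at [ 0.6734 -0.1908  0.2868] yaw 1.620 tilt 0.011 F [-1.3  0.   6.7] open 0.0236 grip 0.0 t 8.1
{"az":-0.130,"dx":0.0314,"dy":-0.0211,"dz":0.0002,"jaw":0}
{"az":-0.130,"dx":0.0339,"dy":-0.0168,"dz":0.0002,"jaw":0}
{"az":-0.130,"dx":0.0358,"dy":-0.0123,"dz":0.0002,"jaw":0}
{"az":-0.130,"dx":0.0371,"dy":-0.0075,"dz":0.0002,"jaw":0}
{"az":-0.130,"dx":0.0377,"dy":-0.0026,"dz":0.0002,"jaw":0}
{"az":-0.130,"dx":0.0377,"dy":0.0023,"dz":0.0002,"jaw":0}
{"az":-0.130,"dx":0.0371,"dy":0.0072,"dz":0.0002,"jaw":0}
{"az":-0.130,"dx":0.0359,"dy":0.0119,"dz":0.0002,"jaw":0}
{"az":-0.130,"dx":0.0340,"dy":0.0165,"dz":0.0002,"jaw":0}
```

{"method": "servo_tool", "body": {"steps": [{"ax":0,"ay":0,"az":-0.13,"dx":0.0314,"dy":-0.021,"dz":0,"jaw":0},{"ax":0,"ay":0,"az":-0.13,"dx":0.034,"dy":-0.017,"dz":0,"jaw":0},{"ax":0,"ay":0,"az":-0.13,"dx":0.036,"dy":-0.012,"dz":0,"jaw":0},{"ax":0,"ay":0,"az":-0.13,"dx":0.037,"dy":-0.0075,"dz":0,"jaw":0},{"ax":0,"ay":0,"az":-0.13,"dx":0.038,"dy":-0.0026,"dz":0,"jaw":0}]}}

```text
clock: 8.55
tcp_pos: [0.5578, -0.0368, 0.2764]
eef_rot: [-0.0, 0.42, 0.908, -0.0]
wrist_force: [-0.7, 0.2, 0.7]
opening: 0.0855
gripper_force: 0.0
```

{"method": "servo_tool", "body": {"steps": [{"ax":0,"ay":0,"az":-0.13,"dx":0.038,"dy":0.0023,"dz":0.02,"jaw":0},{"ax":0,"ay":0,"az":-0.13,"dx":0.037,"dy":0.007,"dz":0.02,"jaw":0},{"ax":0,"ay":0,"az":-0.13,"dx":0.036,"dy":0.012,"dz":0.03,"jaw":0},{"ax":0,"ay":0,"az":-0.13,"dx":0.034,"dy":0.0165,"dz":0.03,"jaw":0},{"ax":0,"ay":0,"az":0,"dx":0,"dy":0,"dz":0,"jaw":40}]}}

```text
clock: 9.05
tcp_pos: [0.463, 0.0863, 0.1729]
eef_rot: [-0.005, 0.171, 0.985, -0.001]
wrist_force: [1.4, -0.0, -0.5]
opening: 0.0733
gripper_force: 0.0
```

```bash
python3 - <<'E'
from h import *
s=arm.read_camera("side");t=arm.read_camera("top")
plan([[.47,.082,.12]],-.3486+np.pi,[2],30)
# side-view grid cross-check: flange-top corners
for p in((.5217,.0955),(.5003,.0387),(.4177,.0687),(.4401,.1252)):print(np.round(pix(s,(*p,.038)),1))
cv2.imwrite("pics/f1.png",np.hstack([np.vstack([crop(t,310,85,100,100,4)]),np.vstack([crop(s,225,100,100,100,4)])]))
E
```

```text
at [0.4684 0.0841 0.1764] yaw 2.791 tilt 0.001 F [ 0.3 -0.3  0.4] open 0.0718 grip 0.0 t 9.2
{"az":-0.001,"dx":-0.0011,"dy":-0.0007,"dz":0.0282,"jaw":30}
{"az":-0.001,"dx":-0.0011,"dy":-0.0007,"dz":0.0282,"jaw":30}
[264.8 205.6]
[274.4 195.1]
[300.2 203.8]
[290.8 214.7]
```

View pics/f1.png

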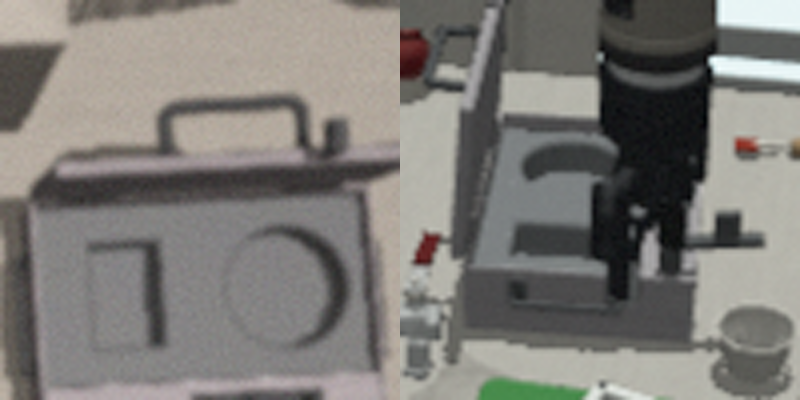

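Top crop: lid upright, pocket mouth roughly (86..162, 242..350), centre about (125,296). I'll refine pocket and grid with edge profiles.

```bash
cat >> h.py <<'E'
def prof(c,ctr,th,z,L,W,axis):
    """mean grey along a line through ctr (axis 0: x', 1: y'), averaged across +-W; mm steps"""
    s=np.arange(-L,L+1)/1000.;w=np.linspace(-W,W,15)/1000.
    e=[np.array([np.cos(th),np.sin(th)]),np.array([-np.sin(th),np.cos(th)])];a,b=e[axis],e[1-axis]
    uv=np.array([[pix(c,(*(np.array(ctr)+i*a+j*b),z)) for j in w] for i in s],np.float32)
    g=cv2.cvtColor(c["image"],cv2.COLOR_RGB2GRAY).astype(np.float32)
    return s*1000,cv2.remap(g,uv[...,0],uv[...,1],cv2.INTER_LINEAR).mean(1)
def edges(c,ctr,th,z,L,W,axis):
    s,p=prof(c,ctr,th,z,L,W,axis);d=np.gradient(cv2.GaussianBlur(p[:,None],(1,5),1.2)[:,0])
    return [(int(s[i]),round(float(d[i]),1)) for i in range(2,len(d)-2) if abs(d[i])>1.2 and abs(d[i])==max(abs(d[i-2:i+3]))]
E
python3 - <<'E'
from h import *
t=arm.read_camera("top");s=arm.read_camera("side")
pc=C(21.5,58,47);print("pred",pc,"eye",onz(t,310+125.5/4-.5,85+296.5/4-.5,.047))
for a,W in((0,18),(1,28)):print("pocket axis",a,edges(t,pc[:2],TH,.047,60,W,a))
print("rim x",edges(t,pc[:2],TH,.062,110,25,0));print("wall y",edges(t,C(21,0,62)[:2],TH,.062,150,40,1))
for a,W in((0,22),(1,35)):print("grid side axis",a,edges(s,(.47,.082),-.3486,.038,70,W,a))
E
```

```text
pred [ 0.55749794 -0.13910537  0.047     ] eye [ 0.55695036 -0.13947238  0.047     ]
pocket axis 0 [(-44, -2.4), (-37, 1.3), (35, -6.3), (43, 6.8)]
pocket axis 1 [(-29, -8.8), (-16, 8.4), (23, -1.7), (30, 1.4)]
rim x [(-100, -6.9), (-86, 4.9), (-70, -5.6), (-45, -2.8), (32, -4.8), (40, 6.6), (67, -7.9), (77, -1.8), (92, 11.8), (104, -7.8)]
wall y [(-135, -6.0), (-128, -8.1), (-121, 8.1), (-107, -4.7), (-89, 3.1), (32, -8.2), (45, 7.7), (89, 1.6), (121, 1.7), (130, -11.3), (137, 2.5), (147, 2.9)]
grid side axis 0 [(-60, -3.1), (-45, 17.6), (-33, -15.1), (-25, 2.1), (-19, -1.8), (-14, 1.8), (-8, -1.7), (-1, 2.8), (13, 2.7), (19, -1.7), (25, 1.5), (34, 13.0), (44, -12.8)]
grid side axis 1 [(-41, -2.2), (-33, 8.1), (-21, -10.5), (-13, 2.9), (-5, -2.8), (1, -1.5), (8, -1.6), (19, 9.0), (31, -7.6), (51, -4.4), (67, 3.6)]
```

Both agree within 1 mm. Descending over the coarse grid.

{"method": "servo_tool", "body": {"steps": [{"ax":0,"ay":0,"az":0,"dx":-0.002,"dy":-0.0015,"dz":0.04,"jaw":40},{"ax":0,"ay":0,"az":0,"dx":0,"dy":0,"dz":0.04,"jaw":40},{"ax":0,"ay":0,"az":0,"dx":0,"dy":0,"dz":0.03,"jaw":40},{"ax":0,"ay":0,"az":0,"dx":0,"dy":0,"dz":0,"jaw":40},{"ax":0,"ay":0,"az":0,"dx":0,"dy":0,"dz":0,"jaw":40}]}}

```text
clock: 9.75
tcp_pos: [0.4714, 0.081, 0.0673]
eef_rot: [0.001, 0.175, 0.985, 0.0]
wrist_force: [0.4, 0.1, 0.5]
opening: 0.0718
gripper_force: 0.0
```

```bash
python3 - <<'E'
from h import *
plan([[.4698,.0815,.03]],-.3486+np.pi,[1],40)
E
```

```text
at [0.4714 0.081  0.0673] yaw 2.789 tilt 0.001 F [0.4 0.1 0.5] open 0.0718 grip 0.0 t 9.8
{"az":-0.004,"dx":0.0017,"dy":-0.0001,"dz":0.0373,"jaw":40}
```

{"method": "servo_tool", "body": {"steps": [{"ax":0,"ay":0,"az":0,"dx":0.0015,"dy":0,"dz":0.02,"jaw":40},{"ax":0,"ay":0,"az":0,"dx":0,"dy":0,"dz":0.018,"jaw":40},{"ax":0,"ay":0,"az":0,"dx":0,"dy":0,"dz":0.003,"jaw":40},{"ax":0,"ay":0,"az":0,"dx":0,"dy":0,"dz":0,"jaw":40},{"ax":0,"ay":0,"az":0,"dx":0,"dy":0,"dz":0,"jaw":40}]}}

```text
clock: 10.25
tcp_pos: [0.47, 0.0822, 0.027]
eef_rot: [0.001, 0.175, 0.985, 0.0]
wrist_force: [0.8, 0.0, -0.1]
opening: 0.072
gripper_force: 0.0
```

{"method": "servo_tool", "body": {"steps": [{"ax":0,"ay":0,"az":0,"dx":0,"dy":0,"dz":0.003,"jaw":40},{"ax":0,"ay":0,"az":0,"dx":0,"dy":0,"dz":0.003,"jaw":40},{"ax":0,"ay":0,"az":0,"dx":0,"dy":0,"dz":0,"jaw":40}]}}

```text
clock: 10.55
tcp_pos: [0.4687, 0.0823, 0.0194]
eef_rot: [-0.0, 0.174, 0.985, -0.0]
wrist_force: [0.9, 0.7, 0.1]
opening: 0.0717
gripper_force: 0.0
```

{"method": "servo_tool", "body": {"steps": [{"ax":0,"ay":0,"az":0,"dx":0,"dy":0,"dz":0.003,"jaw":40},{"ax":0,"ay":0,"az":0,"dx":0,"dy":0,"dz":0,"jaw":40}]}}

```text
clock: 10.75
tcp_pos: [0.4685, 0.0823, 0.0161]
eef_rot: [-0.0, 0.174, 0.985, -0.0]
wrist_force: [0.1, -0.6, 0.4]
opening: 0.0717
gripper_force: 0.0
```

{"method": "servo_tool", "body": {"steps": [{"ax":0,"ay":0,"az":0,"dx":0,"dy":0,"dz":0.002,"jaw":40},{"ax":0,"ay":0,"az":0,"dx":0,"dy":0,"dz":0.001,"jaw":40},{"ax":0,"ay":0,"az":0,"dx":0,"dy":0,"dz":0,"jaw":40}]}}

```text
clock: 11.05
tcp_pos: [0.4686, 0.0823, 0.0133]
eef_rot: [-0.0, 0.174, 0.985, -0.0]
wrist_force: [-0.1, 0.0, -0.1]
opening: 0.0722
gripper_force: 0.0
```

{"method": "servo_tool", "body": {"steps": [{"ax":0,"ay":0,"az":0,"dx":0,"dy":0,"dz":0.002,"jaw":40},{"ax":0,"ay":0,"az":0,"dx":0,"dy":0,"dz":0.0,"jaw":40}]}}

```text
clock: 11.25
tcp_pos: [0.4686, 0.0822, 0.0113]
eef_rot: [-0.0, 0.174, 0.985, -0.0]
wrist_force: [0.3, -0.1, -0.7]
opening: 0.0721
gripper_force: 0.0
```

{"method": "servo_tool", "body": {"steps": [{"ax":0,"ay":0,"az":0,"dx":0,"dy":0,"dz":0.002,"jaw":40},{"ax":0,"ay":0,"az":0,"dx":0,"dy":0,"dz":0.0,"jaw":40}]}}

```text
clock: 11.45
tcp_pos: [0.4689, 0.0823, 0.0102]
eef_rot: [0.0, 0.174, 0.985, -0.0]
wrist_force: [-2.2, 0.1, 10.9]
opening: 0.0722
gripper_force: 4.9
```

Board contact at TCP z ≈ 0.0105 tells me the tips sit at TCP height at this opening. Raising 19 mm and gripping the flange.

{"method": "servo_tool", "body": {"steps": [{"ax":0,"ay":0,"az":0,"dx":0.001,"dy":0,"dz":-0.01,"jaw":40},{"ax":0,"ay":0,"az":0,"dx":0,"dy":0,"dz":-0.01,"jaw":40},{"ax":0,"ay":0,"az":0,"dx":0,"dy":0,"dz":0,"jaw":40},{"ax":0,"ay":0,"az":0,"dx":0,"dy":0,"dz":0,"jaw":80},{"ax":0,"ay":0,"az":0,"dx":0,"dy":0,"dz":0,"jaw":255}]}}

```text
clock: 11.95
tcp_pos: [0.4683, 0.0826, 0.0306]
eef_rot: [0.001, 0.175, 0.985, 0.0]
wrist_force: [-2.8, -0.7, 14.2]
opening: 0.0623
gripper_force: 63.5
```

{"method": "servo_tool", "body": {"steps": [{"ax":0,"ay":0,"az":0,"dx":0,"dy":0,"dz":0,"jaw":255},{"ax":0,"ay":0,"az":0,"dx":0,"dy":0,"dz":0,"jaw":255},{"ax":0,"ay":0,"az":0,"dx":0,"dy":0,"dz":0,"jaw":255}]}}

```text
clock: 12.25
tcp_pos: [0.4683, 0.0826, 0.0305]
eef_rot: [0.001, 0.175, 0.985, 0.0]
wrist_force: [-2.8, -0.5, 13.9]
opening: 0.0624
gripper_force: 63.5
```

Gripped. Lifting and carrying it to above the pocket.

{"method": "servo_tool", "body": {"steps": [{"ax":0,"ay":0,"az":0,"dx":0,"dy":0,"dz":-0.02,"jaw":255},{"ax":0,"ay":0,"az":0,"dx":0,"dy":0,"dz":-0.035,"jaw":255},{"ax":0,"ay":0,"az":0,"dx":0,"dy":0,"dz":-0.04,"jaw":255},{"ax":0,"ay":0,"az":0,"dx":0,"dy":0,"dz":-0.04,"jaw":255},{"ax":0,"ay":0,"az":0,"dx":0,"dy":0,"dz":-0.015,"jaw":255}]}}

```text
clock: 12.75
tcp_pos: [0.4691, 0.0827, 0.1828]
eef_rot: [0.003, 0.174, 0.985, 0.0]
wrist_force: [-0.0, -0.9, -1.5]
opening: 0.0618
gripper_force: 68.5
```

```bash
python3 - <<'E'
from h import *
p=C(21.5-1.8,58,180);plan([p],np.pi+TH,[8],255)
E
```

```text
at [0.4691 0.0827 0.1828] yaw 2.791 tilt 0.005 F [-0.  -0.9 -1.5] open 0.0618 grip 68.5 t 12.8
{"az":-0.050,"dx":-0.0197,"dy":-0.0223,"dz":0.0003,"jaw":255}
{"az":-0.050,"dx":-0.0186,"dy":-0.0233,"dz":0.0003,"jaw":255}
{"az":-0.050,"dx":-0.0174,"dy":-0.0242,"dz":0.0003,"jaw":255}
{"az":-0.050,"dx":-0.0161,"dy":-0.0250,"dz":0.0003,"jaw":255}
{"az":-0.050,"dx":-0.0149,"dy":-0.0258,"dz":0.0003,"jaw":255}
{"az":-0.050,"dx":-0.0136,"dy":-0.0265,"dz":0.0003,"jaw":255}
{"az":-0.050,"dx":-0.0122,"dy":-0.0272,"dz":0.0003,"jaw":255}
{"az":-0.050,"dx":-0.0108,"dy":-0.0277,"dz":0.0003,"jaw":255}
```

{"method": "servo_tool", "body": {"steps": [{"ax":0,"ay":0,"az":-0.05,"dx":-0.02,"dy":-0.022,"dz":0,"jaw":255},{"ax":0,"ay":0,"az":-0.05,"dx":-0.0185,"dy":-0.0235,"dz":0,"jaw":255},{"ax":0,"ay":0,"az":-0.05,"dx":-0.0175,"dy":-0.024,"dz":0,"jaw":255},{"ax":0,"ay":0,"az":-0.05,"dx":-0.016,"dy":-0.025,"dz":0,"jaw":255}]}}

```text
clock: 13.15
tcp_pos: [0.5113, -0.0291, 0.1789]
eef_rot: [-0.001, 0.074, 0.997, 0.0]
wrist_force: [0.2, -0.0, -1.9]
opening: 0.0622
gripper_force: 68.4
```

{"method": "servo_tool", "body": {"steps": [{"ax":0,"ay":0,"az":-0.05,"dx":-0.015,"dy":-0.026,"dz":0,"jaw":255},{"ax":0,"ay":0,"az":-0.05,"dx":-0.0135,"dy":-0.0265,"dz":0,"jaw":255},{"ax":0,"ay":0,"az":-0.05,"dx":-0.012,"dy":-0.027,"dz":0,"jaw":255},{"ax":0,"ay":0,"az":-0.05,"dx":-0.011,"dy":-0.028,"dz":0,"jaw":255},{"ax":0,"ay":0,"az":0,"dx":0,"dy":0,"dz":0,"jaw":255}]}}

```text
clock: 13.65
tcp_pos: [0.5553, -0.1427, 0.1784]
eef_rot: [-0.0, -0.024, 1.0, -0.0]
wrist_force: [0.4, -0.5, -2.0]
opening: 0.0621
gripper_force: 68.4
```

```bash
python3 - <<'E'
from h import *
s=arm.read_camera("side")
p=C(21.5-1.8,58,100);plan([p],np.pi+TH,[3],255)
x=arm.get_state()["tcp_pos"];g=cw(x[:2],TH,.0018,0,x[2]-.0205+.028)
print(g,"flange-top x edges",edges(s,g[:2],TH,g[2],65,20,0),"y",edges(s,g[:2],TH,g[2],60,30,1))
g2=cw(x[:2],TH,.0018,.032,x[2]-.0205+.022)
print("near flange face",edges(s,g2[:2],TH,g2[2],65,1,0))
pc=C(21.5,58,47);
for a,W in((0,12),(1,20)):print("pocket side",a,edges(s,pc[:2],TH,.047,55,W,a))
cv2.imwrite("pics/g1.png",crop(s,225,95,100,85,7))
E
```

```text
at [ 0.5545 -0.1408  0.1783] yaw -3.095 tilt 0.002 F [ 0.5  1.  -2.3] open 0.0624 grip 68.4 t 13.7
{"az":-0.001,"dx":-0.0004,"dy":0.0005,"dz":0.0261,"jaw":255}
{"az":-0.001,"dx":-0.0004,"dy":0.0005,"dz":0.0261,"jaw":255}
{"az":-0.001,"dx":-0.0004,"dy":0.0005,"dz":0.0261,"jaw":255}
[ 0.55632614 -0.14068041  0.18582768] flange-top x edges [(-49, -2.6), (-44, 7.2), (-33, -14.6), (-23, 1.7), (-6, -9.4), (10, 7.7), (18, 5.5), (34, 10.4), (52, -15.0)] y [(-36, 4.7), (-23, -4.1), (-10, 2.7), (32, -1.6), (47, 2.2)]
near flange face [(-44, 3.2), (-7, -7.7), (8, 9.7), (41, -1.6), (45, 7.3), (52, -11.4)]
pocket side 0 [(-40, -8.9), (39, 5.8), (47, 5.1)]
pocket side 1 [(-27, -4.4), (20, 3.5), (32, -1.6)]
```

View pics/g1.png

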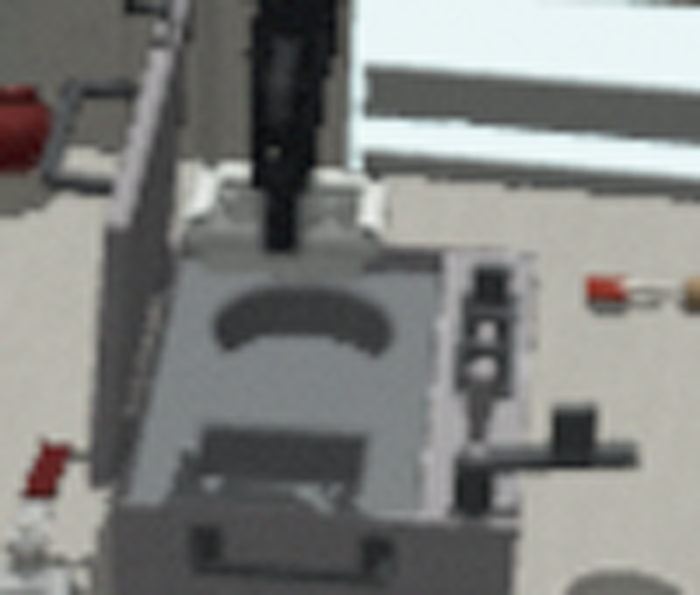

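Side crop: the grid is held level. The pocket spans (200..365, 430..505) and the lid is upright. Descending.

{"method": "servo_tool", "body": {"steps": [{"ax":0,"ay":0,"az":0,"dx":-0.001,"dy":0.002,"dz":0.025,"jaw":255},{"ax":0,"ay":0,"az":0,"dx":0,"dy":0,"dz":0.025,"jaw":255},{"ax":0,"ay":0,"az":0,"dx":0,"dy":0,"dz":0.025,"jaw":255},{"ax":0,"ay":0,"az":0,"dx":0,"dy":0,"dz":0.01,"jaw":255},{"ax":0,"ay":0,"az":0,"dx":0,"dy":0,"dz":0,"jaw":255}]}}

```text
clock: 14.2
tcp_pos: [0.5544, -0.1362, 0.093]
eef_rot: [-0.002, -0.025, 1.0, 0.001]
wrist_force: [-0.6, -0.2, -1.6]
opening: 0.062
gripper_force: 68.3
```

```bash
python3 - <<'E'
from h import *
plan([C(21.5-1.8,58.5,72),C(21.5-1.8,58.5,52)],np.pi+TH,[3,5],255)
E
```

```text
at [ 0.5544 -0.1362  0.093 ] yaw -3.092 tilt 0.004 F [-0.6 -0.2 -1.6] open 0.0620 grip 68.3 t 14.2
{"az":-0.000,"dx":-0.0004,"dy":-0.0008,"dz":0.0070,"jaw":255}
{"az":-0.000,"dx":-0.0004,"dy":-0.0008,"dz":0.0070,"jaw":255}
{"az":-0.000,"dx":-0.0004,"dy":-0.0008,"dz":0.0070,"jaw":255}
{"az":-0.000,"dx":-0.0000,"dy":0.0000,"dz":0.0040,"jaw":255}
{"az":-0.000,"dx":-0.0000,"dy":0.0000,"dz":0.0040,"jaw":255}
{"az":-0.000,"dx":-0.0000,"dy":0.0000,"dz":0.0040,"jaw":255}
{"az":-0.000,"dx":-0.0000,"dy":0.0000,"dz":0.0040,"jaw":255}
{"az":-0.000,"dx":-0.0000,"dy":0.0000,"dz":0.0040,"jaw":255}
```

{"method": "servo_tool", "body": {"steps": [{"ax":0,"ay":0,"az":0,"dx":-0.001,"dy":-0.002,"dz":0.007,"jaw":255},{"ax":0,"ay":0,"az":0,"dx":0,"dy":0,"dz":0.007,"jaw":255},{"ax":0,"ay":0,"az":0,"dx":0,"dy":0,"dz":0.007,"jaw":255},{"ax":0,"ay":0,"az":0,"dx":0,"dy":0,"dz":0.004,"jaw":255},{"ax":0,"ay":0,"az":0,"dx":0,"dy":0,"dz":0,"jaw":255}]}}

```text
clock: 14.7
tcp_pos: [0.5564, -0.1392, 0.0689]
eef_rot: [-0.001, -0.025, 1.0, 0.0]
wrist_force: [-0.0, 0.4, -1.3]
opening: 0.0622
gripper_force: 68.4
```

{"method": "servo_tool", "body": {"steps": [{"ax":0,"ay":0,"az":0,"dx":0,"dy":0,"dz":0.003,"jaw":255},{"ax":0,"ay":0,"az":0,"dx":0,"dy":0,"dz":0.003,"jaw":255},{"ax":0,"ay":0,"az":0,"dx":0,"dy":0,"dz":0,"jaw":255}]}}

```text
clock: 15.0
tcp_pos: [0.5568, -0.1395, 0.0633]
eef_rot: [0.0, -0.025, 1.0, -0.0]
wrist_force: [-0.0, -0.7, -1.8]
opening: 0.062
gripper_force: 68.4
```

Skirt has entered the pocket freely. Continuing down.

{"method": "servo_tool", "body": {"steps": [{"ax":0,"ay":0,"az":0,"dx":0.0005,"dy":0.0005,"dz":0.003,"jaw":255},{"ax":0,"ay":0,"az":0,"dx":0,"dy":0,"dz":0.003,"jaw":255},{"ax":0,"ay":0,"az":0,"dx":0,"dy":0,"dz":0.003,"jaw":255},{"ax":0,"ay":0,"az":0,"dx":0,"dy":0,"dz":0.001,"jaw":255},{"ax":0,"ay":0,"az":0,"dx":0,"dy":0,"dz":0,"jaw":255}]}}

```text
clock: 15.5
tcp_pos: [0.5564, -0.1394, 0.0535]
eef_rot: [0.0, -0.025, 1.0, -0.001]
wrist_force: [1.6, -5.1, -0.9]
opening: 0.062
gripper_force: 68.5
```

{"method": "servo_tool", "body": {"steps": [{"ax":0,"ay":0,"az":0,"dx":0,"dy":0,"dz":0.002,"jaw":255},{"ax":0,"ay":0,"az":0,"dx":0,"dy":0,"dz":0,"jaw":255}]}}

```text
clock: 15.7
tcp_pos: [0.5565, -0.1394, 0.0515]
eef_rot: [0.0, -0.025, 1.0, -0.001]
wrist_force: [0.5, -5.7, 0.1]
opening: 0.0621
gripper_force: 68.6
```

{"method": "servo_tool", "body": {"steps": [{"ax":0,"ay":0,"az":0,"dx":0,"dy":-0.001,"dz":0.001,"jaw":255},{"ax":0,"ay":0,"az":0,"dx":0,"dy":0,"dz":0.001,"jaw":255},{"ax":0,"ay":0,"az":0,"dx":0,"dy":0,"dz":0,"jaw":255}]}}

```text
clock: 16.0
tcp_pos: [0.5565, -0.1395, 0.0511]
eef_rot: [0.001, -0.025, 1.0, 0.0]
wrist_force: [-3.9, 0.1, 13.2]
opening: 0.062
gripper_force: 70.1
```

Seated (13 N upward). Releasing.

{"method": "servo_tool", "body": {"steps": [{"ax":0,"ay":0,"az":0,"dx":0,"dy":0,"dz":0,"jaw":30},{"ax":0,"ay":0,"az":0,"dx":0,"dy":0,"dz":0,"jaw":30},{"ax":0,"ay":0,"az":0,"dx":0,"dy":0,"dz":0,"jaw":30},{"ax":0,"ay":0,"az":0,"dx":0,"dy":0,"dz":-0.01,"jaw":30},{"ax":0,"ay":0,"az":0,"dx":0,"dy":0,"dz":-0.02,"jaw":30}]}}

```text
clock: 16.5
tcp_pos: [0.5552, -0.1393, 0.0787]
eef_rot: [-0.002, -0.025, 1.0, 0.001]
wrist_force: [0.4, 0.2, 0.1]
opening: 0.0751
gripper_force: 0.0
```

{"method": "servo_tool", "body": {"steps": [{"ax":0,"ay":0,"az":0,"dx":0.005,"dy":0,"dz":-0.045,"jaw":30},{"ax":0,"ay":0,"az":0,"dx":0.01,"dy":0,"dz":-0.045,"jaw":30},{"ax":0,"ay":0,"az":0,"dx":0.02,"dy":0,"dz":-0.045,"jaw":30},{"ax":0,"ay":0,"az":0,"dx":0.02,"dy":0,"dz":-0.045,"jaw":60},{"ax":0,"ay":0,"az":0,"dx":0,"dy":0,"dz":-0.025,"jaw":120}]}}

```text
clock: 17.0
tcp_pos: [0.5002, -0.1426, 0.2893]
eef_rot: [0.002, -0.024, 1.0, -0.001]
wrist_force: [0.7, 0.1, -0.3]
opening: 0.0524
gripper_force: 0.0
```

```bash
python3 - <<'E'
from h import *
s=arm.read_camera("side");t=arm.read_camera("top")
pc=C(21.5,58,59)
for n,c in(("side",s),("top",t)):
  for a,W in((0,22),(1,35)):print(n,a,edges(c,pc[:2],TH,.059,65,W,a))
x=np.array([.6735,-.1900,.29]);plan([x],np.pi/2+TH,[10],180)
E
```

```text
side 0 [(-44, 10.7), (-33, -9.3), (15, 1.2), (23, -1.7), (33, 12.0), (45, -11.7), (63, -3.5)]
side 1 [(-32, 8.8), (-19, -7.8), (-8, 2.2), (12, -1.3), (20, 9.8), (33, -8.4), (50, 3.9), (62, -4.3)]
top 0 [(-36, -8.5), (-25, 2.0), (-6, 4.9), (11, -1.9), (17, 1.5), (33, 13.2), (46, -11.3), (63, -3.0)]
top 1 [(-63, -2.0), (-37, 5.8), (-30, 7.7), (-19, -8.6), (-2, 1.2), (11, 5.2), (21, 14.2), (33, -15.2), (40, 2.8)]
at [ 0.5023 -0.143   0.2896] yaw -3.093 tilt 0.009 F [-0.1  0.2 -0.5] open 0.0455 grip 0.0 t 17.1
{"az":0.157,"dx":-0.0169,"dy":-0.0055,"dz":-0.0000,"jaw":180}
{"az":0.157,"dx":-0.0175,"dy":-0.0028,"dz":-0.0000,"jaw":180}
{"az":0.157,"dx":-0.0177,"dy":-0.0000,"dz":-0.0000,"jaw":180}
{"az":0.157,"dx":-0.0175,"dy":0.0027,"dz":-0.0000,"jaw":180}
{"az":0.157,"dx":-0.0169,"dy":0.0054,"dz":-0.0000,"jaw":180}
{"az":0.157,"dx":-0.0158,"dy":0.0080,"dz":-0.0000,"jaw":180}
{"az":0.157,"dx":-0.0144,"dy":0.0104,"dz":-0.0000,"jaw":180}
{"az":0.157,"dx":-0.0126,"dy":0.0125,"dz":-0.0000,"jaw":180}
{"az":0.157,"dx":-0.0105,"dy":0.0143,"dz":-0.0000,"jaw":180}
{"az":0.157,"dx":-0.0081,"dy":0.0158,"dz":-0.0000,"jaw":180}
```

Both views show the grid centred in the pocket within about 1 mm, at home height. Back to the handle to close the lid.

{"method": "servo_tool", "body": {"steps": [{"ax":0,"ay":0,"az":0.148,"dx":-0.017,"dy":-0.0055,"dz":0,"jaw":180},{"ax":0,"ay":0,"az":0.148,"dx":-0.0175,"dy":-0.003,"dz":0,"jaw":180},{"ax":0,"ay":0,"az":0.148,"dx":-0.018,"dy":0,"dz":0,"jaw":180},{"ax":0,"ay":0,"az":0.148,"dx":-0.0175,"dy":0.002,"dz":0,"jaw":180},{"ax":0,"ay":0,"az":0.148,"dx":-0.017,"dy":0.005,"dz":0,"jaw":180}]}}

```text
clock: 17.6
tcp_pos: [0.5876, -0.1655, 0.2834]
eef_rot: [-0.001, 0.341, 0.94, 0.0]
wrist_force: [0.7, -0.6, -0.4]
opening: 0.0251
gripper_force: 0.0
```

{"method": "servo_tool", "body": {"steps": [{"ax":0,"ay":0,"az":0.148,"dx":-0.016,"dy":0.007,"dz":0,"jaw":180},{"ax":0,"ay":0,"az":0.148,"dx":-0.0145,"dy":0.01,"dz":0,"jaw":180},{"ax":0,"ay":0,"az":0.148,"dx":-0.013,"dy":0.012,"dz":0,"jaw":180},{"ax":0,"ay":0,"az":0.148,"dx":-0.011,"dy":0.014,"dz":0,"jaw":180},{"ax":0,"ay":0,"az":0.148,"dx":-0.008,"dy":0.015,"dz":0,"jaw":180}]}}

```text
clock: 18.1
tcp_pos: [0.6727, -0.1862, 0.2831]
eef_rot: [-0.001, 0.658, 0.753, -0.0]
wrist_force: [-0.3, -0.3, -0.2]
opening: 0.0252
gripper_force: 0.0
```

```bash
python3 - <<'E'
from h import *
arm.read_camera("side")
plan([[.6735,-.19,.288],[.6735,-.19,.174]],np.pi/2+TH,[1,4],180)
E
```

```text
at [ 0.6743 -0.1864  0.2822] yaw 1.697 tilt 0.002 F [-1.9  0.  -1.4] open 0.0249 grip 0.0 t 18.1
{"az":0.077,"dx":-0.0034,"dy":-0.0012,"dz":-0.0058,"jaw":180}
{"az":-0.000,"dx":0.0000,"dy":0.0000,"dz":0.0285,"jaw":180}
{"az":-0.000,"dx":0.0000,"dy":0.0000,"dz":0.0285,"jaw":180}
{"az":-0.000,"dx":0.0000,"dy":0.0000,"dz":0.0285,"jaw":180}
{"az":-0.000,"dx":0.0000,"dy":0.0000,"dz":0.0285,"jaw":180}
```

{"method": "servo_tool", "body": {"steps": [{"ax":0,"ay":0,"az":0.077,"dx":-0.003,"dy":-0.001,"dz":0,"jaw":180},{"ax":0,"ay":0,"az":0,"dx":0,"dy":0,"dz":0.03,"jaw":180},{"ax":0,"ay":0,"az":0,"dx":0,"dy":0,"dz":0.03,"jaw":180},{"ax":0,"ay":0,"az":0,"dx":0,"dy":0,"dz":0.01,"jaw":180},{"ax":0,"ay":0,"az":0,"dx":0,"dy":0,"dz":0,"jaw":180}]}}

```text
clock: 18.65
tcp_pos: [0.6707, -0.1889, 0.2123]
eef_rot: [-0.002, 0.684, 0.729, -0.001]
wrist_force: [-0.4, 0.2, 0.2]
opening: 0.0248
gripper_force: 0.0
```

```bash
python3 - <<'E'
from h import *
plan([[.6735,-.19,.174]],np.pi/2+TH,[2],180)
arc(np.linspace(1.5,0,16))
E
```

```text
at [ 0.6707 -0.1889  0.2123] yaw 1.635 tilt 0.005 F [-0.4  0.2  0.2] open 0.0248 grip 0.0 t 18.6
{"az":0.007,"dx":-0.0006,"dy":0.0014,"dz":0.0191,"jaw":180}
{"az":0.007,"dx":-0.0006,"dy":0.0014,"dz":0.0191,"jaw":180}
1.40 dy -0.0122 dz -0.0032
1.30 dy -0.0124 dz -0.0019
1.20 dy -0.0125 dz -0.0007
1.10 dy -0.0126 dz 0.0006
1.00 dy -0.0124 dz 0.0018
0.90 dy -0.0122 dz 0.0031
0.80 dy -0.0118 dz 0.0043
0.70 dy -0.0113 dz 0.0054
0.60 dy -0.0107 dz 0.0065
0.50 dy -0.0100 dz 0.0076
0.40 dy -0.0092 dz 0.0085
0.30 dy -0.0083 dz 0.0094
0.20 dy -0.0073 dz 0.0102
0.10 dy -0.0063 dz 0.0109
0.00 dy -0.0052 dz 0.0115
```

{"method": "servo_tool", "body": {"steps": [{"ax":0,"ay":0,"az":0.014,"dx":0,"dy":0.002,"dz":0.019,"jaw":180},{"ax":0,"ay":0,"az":0,"dx":0,"dy":0,"dz":0.019,"jaw":180},{"ax":0,"ay":0,"az":0,"dx":0,"dy":0,"dz":0,"jaw":180},{"ax":0,"ay":0,"az":0,"dx":0,"dy":0,"dz":0,"jaw":255},{"ax":0,"ay":0,"az":0,"dx":0,"dy":0,"dz":0,"jaw":255}]}}

```text
clock: 19.15
tcp_pos: [0.6741, -0.1895, 0.1783]
eef_rot: [0.001, 0.689, 0.724, 0.0]
wrist_force: [-0.9, 0.5, -0.1]
opening: 0.0078
gripper_force: 58.5
```

{"method": "servo_tool", "body": {"steps": [{"ax":0,"ay":0,"az":0,"dx":0,"dy":0,"dz":0,"jaw":255},{"ax":0,"ay":0,"az":0,"dx":0,"dy":-0.012,"dz":-0.003,"jaw":255},{"ax":0,"ay":0,"az":0,"dx":0,"dy":-0.0124,"dz":-0.002,"jaw":255},{"ax":0,"ay":0,"az":0,"dx":0,"dy":-0.0125,"dz":-0.001,"jaw":255}]}}

```text
clock: 19.55
tcp_pos: [0.6391, -0.1914, 0.1853]
eef_rot: [0.004, 0.689, 0.724, 0.002]
wrist_force: [4.7, -0.5, 0.5]
opening: 0.0075
gripper_force: 58.5
```

{"method": "servo_tool", "body": {"steps": [{"ax":0,"ay":0,"az":0,"dx":0,"dy":-0.0126,"dz":0.0006,"jaw":255},{"ax":0,"ay":0,"az":0,"dx":0,"dy":-0.0124,"dz":0.002,"jaw":255},{"ax":0,"ay":0,"az":0,"dx":0,"dy":-0.0122,"dz":0.003,"jaw":255},{"ax":0,"ay":0,"az":0,"dx":0,"dy":-0.0118,"dz":0.0043,"jaw":255},{"ax":0,"ay":0,"az":0,"dx":0,"dy":-0.0113,"dz":0.0054,"jaw":255}]}}

```text
clock: 20.05
tcp_pos: [0.5785, -0.1949, 0.1704]
eef_rot: [0.004, 0.69, 0.724, 0.001]
wrist_force: [2.7, 0.0, 6.8]
opening: 0.0076
gripper_force: 62.4
```

{"method": "servo_tool", "body": {"steps": [{"ax":0,"ay":0,"az":0,"dx":0,"dy":-0.0107,"dz":0.0065,"jaw":255},{"ax":0,"ay":0,"az":0,"dx":0,"dy":-0.01,"dz":0.0076,"jaw":255},{"ax":0,"ay":0,"az":0,"dx":0,"dy":-0.0092,"dz":0.0085,"jaw":255},{"ax":0,"ay":0,"az":0,"dx":0,"dy":-0.0083,"dz":0.0094,"jaw":255},{"ax":0,"ay":0,"az":0,"dx":0,"dy":0,"dz":0,"jaw":255}]}}

```text
clock: 20.55
tcp_pos: [0.5382, -0.197, 0.1358]
eef_rot: [0.001, 0.69, 0.724, -0.0]
wrist_force: [-2.3, -5.3, -2.2]
opening: 0.0075
gripper_force: 65.2
```

{"method": "servo_tool", "body": {"steps": [{"ax":0,"ay":0,"az":0,"dx":0,"dy":-0.0073,"dz":0.0102,"jaw":255},{"ax":0,"ay":0,"az":0,"dx":0,"dy":-0.0063,"dz":0.011,"jaw":255},{"ax":0,"ay":0,"az":0,"dx":0,"dy":-0.005,"dz":0.0115,"jaw":255},{"ax":0,"ay":0,"az":0,"dx":0,"dy":0,"dz":0.001,"jaw":255},{"ax":0,"ay":0,"az":0,"dx":0,"dy":0,"dz":0,"jaw":255}]}}

```text
clock: 21.05
tcp_pos: [0.5189, -0.1981, 0.1018]
eef_rot: [-0.0, 0.689, 0.724, -0.001]
wrist_force: [-7.5, -6.0, -0.4]
opening: 0.0075
gripper_force: 67.3
```

{"method": "servo_tool", "body": {"steps": [{"ax":0,"ay":0,"az":0,"dx":0,"dy":0,"dz":0.002,"jaw":255},{"ax":0,"ay":0,"az":0,"dx":0,"dy":0,"dz":0.001,"jaw":255},{"ax":0,"ay":0,"az":0,"dx":0,"dy":0,"dz":0,"jaw":255}]}}

```text
clock: 21.35
tcp_pos: [0.5186, -0.1981, 0.1006]
eef_rot: [-0.0, 0.689, 0.724, -0.002]
wrist_force: [-13.3, -4.2, 13.8]
opening: 0.008
gripper_force: 69.0
```

{"method": "servo_tool", "body": {"steps": [{"ax":0,"ay":0,"az":0,"dx":0,"dy":-0.002,"dz":0.001,"jaw":255},{"ax":0,"ay":0,"az":0,"dx":0,"dy":0,"dz":0,"jaw":150},{"ax":0,"ay":0,"az":0,"dx":0,"dy":0,"dz":0,"jaw":130},{"ax":0,"ay":0,"az":0,"dx":0,"dy":0,"dz":0,"jaw":130},{"ax":0,"ay":0,"az":0,"dx":0,"dy":0,"dz":-0.01,"jaw":130}]}}

```text
clock: 21.85
tcp_pos: [0.5173, -0.1963, 0.1066]
eef_rot: [-0.001, 0.69, 0.724, -0.0]
wrist_force: [0.2, 0.1, 0.2]
opening: 0.0416
gripper_force: 0.0
```

{"method": "servo_tool", "body": {"steps": [{"ax":0,"ay":0,"az":0,"dx":0,"dy":0,"dz":-0.03,"jaw":130},{"ax":0,"ay":0,"az":0,"dx":0,"dy":0,"dz":-0.03,"jaw":255},{"ax":0,"ay":0,"az":0,"dx":0,"dy":0,"dz":0,"jaw":255},{"ax":0,"ay":0,"az":0,"dx":0,"dy":0,"dz":0,"jaw":255},{"ax":0,"ay":0,"az":0,"dx":0,"dy":0,"dz":0,"jaw":255}]}}

```text
clock: 22.35
tcp_pos: [0.5174, -0.1965, 0.1668]
eef_rot: [-0.001, 0.69, 0.724, -0.0]
wrist_force: [0.2, 0.3, 0.2]
opening: 0.0001
gripper_force: 0.0
```

Now pressing the bar from above with the closed tips. This confirms the lid is fully down.

{"method": "servo_tool", "body": {"steps": [{"ax":0,"ay":0,"az":0,"dx":0,"dy":0,"dz":0.02,"jaw":255},{"ax":0,"ay":0,"az":0,"dx":0,"dy":0,"dz":0.015,"jaw":255},{"ax":0,"ay":0,"az":0,"dx":0,"dy":0,"dz":0.005,"jaw":255},{"ax":0,"ay":0,"az":0,"dx":0,"dy":0,"dz":0.002,"jaw":255},{"ax":0,"ay":0,"az":0,"dx":0,"dy":0,"dz":0,"jaw":255}]}}

```text
clock: 22.85
tcp_pos: [0.5179, -0.1969, 0.1253]
eef_rot: [-0.0, 0.69, 0.724, -0.0]
wrist_force: [-0.1, -0.2, 1.2]
opening: -0.0
gripper_force: 0.0
```

{"method": "servo_tool", "body": {"steps": [{"ax":0,"ay":0,"az":0,"dx":0,"dy":0,"dz":0.002,"jaw":255},{"ax":0,"ay":0,"az":0,"dx":0,"dy":0,"dz":0,"jaw":255}]}}

```text
clock: 23.05
tcp_pos: [0.518, -0.197, 0.1238]
eef_rot: [0.0, 0.69, 0.724, 0.0]
wrist_force: [0.9, 0.3, -1.0]
opening: 0.0002
gripper_force: 0.0
```

{"method": "servo_tool", "body": {"steps": [{"ax":0,"ay":0,"az":0,"dx":0,"dy":0,"dz":0.002,"jaw":255},{"ax":0,"ay":0,"az":0,"dx":0,"dy":0,"dz":0.001,"jaw":255},{"ax":0,"ay":0,"az":0,"dx":0,"dy":0,"dz":0,"jaw":255}]}}

```text
clock: 23.35
tcp_pos: [0.5183, -0.1971, 0.1227]
eef_rot: [0.001, 0.69, 0.724, 0.0]
wrist_force: [-3.6, 1.3, 14.0]
opening: -0.0
gripper_force: 6.8
```

Stiff contact at 0.1227, against 0.123 expected, so the lid is closed. Retreating and checking the bolt.

{"method": "servo_tool", "body": {"steps": [{"ax":0,"ay":0,"az":0,"dx":0,"dy":0,"dz":-0.03,"jaw":255},{"ax":0,"ay":0,"az":0,"dx":0,"dy":0,"dz":-0.045,"jaw":255},{"ax":0,"ay":0,"az":0,"dx":0,"dy":0,"dz":-0.045,"jaw":255},{"ax":0,"ay":0,"az":0,"dx":0,"dy":0,"dz":0,"jaw":255},{"ax":0,"ay":0,"az":0,"dx":0,"dy":0,"dz":0,"jaw":255}]}}

```text
clock: 23.85
tcp_pos: [0.5182, -0.197, 0.2416]
eef_rot: [0.001, 0.69, 0.724, 0.0]
wrist_force: [0.3, -0.1, -0.4]
opening: 0.0001
gripper_force: 0.0
```

```bash
python3 - <<'E'
from h import *
s=arm.read_camera("side");g=s["image"].astype(int).sum(2)//3
u,w=pix(s,C(-73,72,111));print(u,w,g[int(w)-2:int(w)+3,int(u)-3:int(u)+5])
a=C(-48,80,74);print("lid front edge in x'",edges(s,a[:2],TH,.074,30,25,0))
st=arm.get_state();print(st["tcp_pos"],st["wrist_force"],st["clock"])
E
```

```text
293.2700198482652 147.85859428615038 [[ 93  61  49  53  55  59  56  73]
 [ 86  63  59 101 131 107  51  73]
 [ 86  71 109 150 161 128  62  75]
 [ 80  73 105 135 139 111  62  76]
 [ 75  67  81  91  95  76  60  82]]
lid front edge in x' [(-28, -3.2), (-16, 5.1), (-2, -5.4), (4, 1.4)]
[ 0.51752363 -0.19667364  0.24005339] [ 0.06873432 -0.73392904 -0.78107619] 23.9
```

Bolt still drawn, lid closed, arm clear. Handing in.

```bash
python3 -c "
from cell import arm
print(arm.job_done())"
```

```text
the job is handed in; nothing more can be done
None
```

I handed the job in at about 24 s of the 72 s; no verdict came back, but my last checks showed the coarse grid home in its pocket under the closed lid, the bolt still drawn, and the arm clear.

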